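# Set the lamp controller's thumbwheels to 4-2-6 and load the code

## Robot

A 7-joint arm with a two-finger parallel gripper is mounted at the origin on the work surface. World frame = base frame: x ahead of the robot, y to its left, z up, the work surface at z = 0. Lengths are in m, angles in rad, forces in N, time in s.
With the tool pointing down it reaches from about 0.4 to 0.85 m from the base axis. Payload 4.4 kg.
Tool frame: the origin (TCP) lies midway between the tips of the shut fingers; the grasp point (between the pads) lies arm.grip_point_offset behind it (arm.grip_point_offset is the distance from the TCP to the grasp point, in m); y points along the fingers, z is the direction in which the jaws open and shut, and the axes are right-handed (so a half turn about y gives the same grasp; the last joint's range is limited). The gripper opens to 94 mm and grips with 3 to 60 N. Pads are 16 mm wide; open, the fingers measure 119 mm over their backs; the gripper's body (75 mm by 177 mm) begins 78 mm behind the grasp point.
Start: joints at [1.048, 0.628, 0.038, 1.517, -0.027, 0.996, -0.02], TCP at [0.287, -0.583, 0.183] pointing down, gripper open.
Joint ranges: [-3.06, 3.06], [-0.37, 2.12], [-1.25, 1.32], [0.18, 2.47], [-1.1, 4.24], [0.23, 1.98], [-2.94, 2.94]. Speed limits (rad/s): [2.57, 2.57, 3.14, 3.14, 3.14, 3.14, 3.14].

## Interface

Orientations are given as [roll, pitch, yaw] about the fixed x, y, z axes, in that order (R = Rz(yaw) Ry(pitch) Rx(roll)).
In Python, from cell import sensors, snapshot, close_job, arm gives the robot as it stands.
- The arm moves only by the tool arm_command, never from a script. Its argument "series" is a list that holds one entry, the list of rows, each a list of 7 numbers: the shift along the tool's x, y, z scaled (see below), then the turn, a rotation vector about the tool's x, y, z scaled (see below), then the opening, from -1 (shut) to 1 (fully open). A call has 1 to 20 rows; each row shifts and turns the pose as measured when the row begins, along the tool's axes as they then stand; what a row does not reach is not made up. The controller multiplies each number of a shift by 25 cm and each number of a turn by 45 degrees. A row lasts 1/8 s, in which the tool goes at most 62.5 mm and 10.7 degrees, less where a joint would pass 70% of its speed; a pose out of reach is approached as far as the arm can. A call with a number of a shift or a turn outside -1 to 1 is refused whole. A call with a gripper value outside its range is refused whole. The fingers move at their own pace and stop on an object; "force" is the grip in N (left out, the last holds). Time passes only in rows, so rows that do not move let the fingers close. It gives the time, the measured TCP pose, the force and the opening at its end, in the units of the state.
- sensors.sense(): the state, without advancing time (a new reading comes with each control period).
- snapshot(name): name is "scene" or "top"; returns a dict with "pixels" (480x640x3 uint8, red, green, blue), "vertical_fov" (degrees; the focal length in pixels is half the picture's height over the tangent of half this angle, whatever the lens; pixels are square), "cx", "cy" (the principal point, pixels), "R" (3x3) and "t" (3): a world point X has camera coordinates R X + t. Camera axes: x right, y down, z forward; pixel columns grow to the right and rows downward; lengths in m; the calibration is good to about 2 mm. A picture is of the moment at which its call begins. There is no depth.
- close_job(): hands the job in, once; it reports no verdict.
The state is a dict: "t": time; "q": joint angles; "joint_vel": joint speeds; "joint_torque": joint torques, N m; "tcp_pos": TCP position; "tcp_rot": TCP orientation; "wrist_force": force on the tool from outside, world axes, zero at the start; "moment": the same for the moment, N m; "opening": finger opening in m.
Only numpy, scipy, OpenCV 4.12 (cv2) and the standard library are available. Lean on these libraries where they do the work, as an engineer would, in place of code of your own. Each camera call takes 0.05 s, during which the arm holds its last target.

## Task

On the white microscope lamp controller, set the three coloured thumbwheels to the code 4-2-6, from left to right as seen from the robot: blue on top of the left wheel, yellow on the middle one and orange on the right one, each colour field well centred between its white index marks. Turn the wheels gently, drawing a fingertip over them with a light pressure. Only when all three are set, press the green load button gently all the way down and let it come up again, and leave everything else on the bench where it is.

Things in the scene. Friction and masses are not known exactly. Their poses are not given: they have to be found in the camera images.
- controller: Lamp controller of a microscope: white box with a blue foot band, 150 mm (x) by 270 mm (y) by 65 mm high, fixed to the bench; origin at the centre of its underside, z up, x away from the robot (turned by its yaw). On its flat top, from left (+y) to right (-y): three thumbwheels side by side, 42 mm apart, then a round green button.
- wheel_left (a joint): Angle (rad) of the left thumbwheel: upright disc, 48 mm across, 14 mm wide, axle along the controller's y. Grows as its top moves away from the robot (controller +x). Round the smooth rim are 8 coloured fields of pi/4, the digits: 0 white, 1 red, 2 yellow, 3 green, 4 blue, 5 black, 6 orange, 7 violet. Digit n is centred on top at 0.785 n rad; the next digit lies on the robot's side of the one on top. Stops at -0.3 and 5.8 rad.
- wheel_middle (a joint): Angle (rad) of the middle thumbwheel, the same as the left one. The wheels have no clicks: a friction brake (about 2.5 N at the rim) holds each wherever it is left, so a shut fingertip must press down on the top of the wheel, about 7 to 14 N (lighter, it slips), while it is drawn along the controller's x; lift, go back and repeat for a longer turn.
- wheel_right (a joint): Angle (rad) of the right thumbwheel, the same as the left one. Each wheel's axle yields downwards on a spring when pressed, about 6 N per mm and 6 mm at most; more than 25 N on a wheel damages it.
- index_left (a point): Nominal topmost point of the left thumbwheel, between its two white index marks: in the controller's frame x 0, y 82 mm, z 81 mm, so 16 mm above the box's top; axes as the controller's. The wheel's real top is up to 4 mm above or below this point, different for each wheel and unknown until touched.
- index_middle (a point): Nominal topmost point of the middle thumbwheel, between its two white index marks: in the controller's frame x 0, y 40 mm, z 81 mm, so 16 mm above the box's top; axes as the controller's. The wheel's real top is up to 4 mm above or below this point, different for each wheel and unknown until touched.
- index_right (a point): Nominal topmost point of the right thumbwheel, between its two white index marks: in the controller's frame x 0, y -2 mm, z 81 mm, so 16 mm above the box's top; axes as the controller's. The wheel's real top is up to 4 mm above or below this point, different for each wheel and unknown until touched.
- load (a joint): Travel (m) of the green load button: 0 up, 0.006 fully down; a spring pushes it up again, about 5 N when fully down.
- load_top (a point): Centre of the top face of the round green load button, 26 mm across, at the controller's right end (x 0, y -90 mm in its frame); it is pressed straight down.
- oil: Small amber bottle of immersion oil with black cap, 28 mm across, 62 mm tall, left of the controller; leave alone. Origin: centre of underside.
- slidebox: Blue slide box, 90 by 85 by 30 mm, left of the controller; leave alone. Origin: centre of underside.
- objective: Steel microscope objective standing on end, 26 mm across, 44 mm tall, right of the controller; leave alone. Origin: centre of underside.
- dish: Shallow glass dish, 90 mm across, 16 mm high, right of the controller; leave alone. Origin: centre of underside.
- driver: Yellow-handled screwdriver, 150 mm, lying on the robot's side of the controller; leave alone.
- beaker: Glass beaker, 68 mm across, 90 mm high, standing to the left behind; leave alone. Origin: centre of underside.
- cap: Black eyepiece cap, 32 mm across, 14 mm high; leave alone. Origin: centre of underside.

How it is judged:
By the outcome, as a careful person would: the job done as asked, in the order asked, and still so for the second after the job is handed in, with the robot touching nothing.
It also fails if it takes over 69 s, if anything falls off the work surface, if the arm or the gripper's body presses on something with over 40 N, if the wrist force passes 120 N, or if a joint passes its speed limit or range.

## Working session

There is one attempt and no reset: what is moved stays moved. The work goes in short steps, Python scripts to look and compute and a tool call to move; the robot and the scene stay as the last step left them, time stands still between calls to the robot, and variables do not carry over. Pictures are saved under pics/ and viewed, and the job is handed in when it is done.

Besides the shell and the picture viewer there is one more tool, called after "Call:" as a command line: name --argument value ..., lists and objects as JSON in quotes. arm_command: Moves the arm, as the interface text tells. Its arguments: {"type":"object","properties":{"series":{"type":"array"},"force":{"type":"number"}},"required":["series"]}

```bash
ls; mkdir -p pics; python3 - <<'E'
from cell import sensors, snapshot, arm
import cv2
s=sensors.sense(); print(s)
print([a for a in dir(arm) if a[0]!='_'])
for n in("scene","top"):
    d=snapshot(n); cv2.imwrite(f"pics/{n}0.png",d["pixels"][:,:,::-1]); print(n,{k:d[k] for k in d if k!="pixels"})
E
```

```text
pics
{'t': 0.0, 'q': array([ 1.04818537,  0.6293162 ,  0.03846989,  1.51833188, -0.02702461,
        0.99631218, -0.02002159]), 'joint_vel': array([-3.54715388e-04, -7.54127912e-04, -1.30377797e-03,  7.62132845e-04,
        1.00235997e-03, -4.71256919e-04,  2.63110858e-06]), 'joint_torque': array([-1.48201609e-03, -5.49730682e+01,  1.14341218e+00, -1.86636007e+01,
       -5.21126424e-02,  2.35997391e-02,  1.39123645e-04]), 'tcp_pos': array([ 0.28641796, -0.58271725,  0.18168563]), 'tcp_rot': array([-1.57264518e+00, -1.80187737e-05, -2.68483844e+00]), 'wrist_force': array([-0.46775257, -0.54007226,  0.68252495]), 'moment': array([-0.00733504, -0.0440907 , -0.00231764]), 'opening': 0.0939456854917921}
['MotionError', 'grip_point_offset']
scene {'vertical_fov': 46.6481575615799, 'cx': 325.37847394709155, 'cy': 238.98357889026994, 'R': array([[ 0.50170922,  0.86487984,  0.01645371],
       [ 0.64915146, -0.36385908, -0.66798874],
       [-0.57174316,  0.34581706, -0.74398947]]), 't': array([-0.36644522, -0.29631983,  1.29517935])}
top {'vertical_fov': 46.80152439977108, 'cx': 319.12943133790486, 'cy': 249.25754496293436, 'R': array([[-0.02669623, -0.99923181,  0.02868971],
       [-0.9897665 ,  0.02239706, -0.14092778],
       [ 0.14017696, -0.03215835, -0.98960409]]), 't': array([0.07784831, 0.59234972, 1.06868741])}
```

View pics/scene0.png

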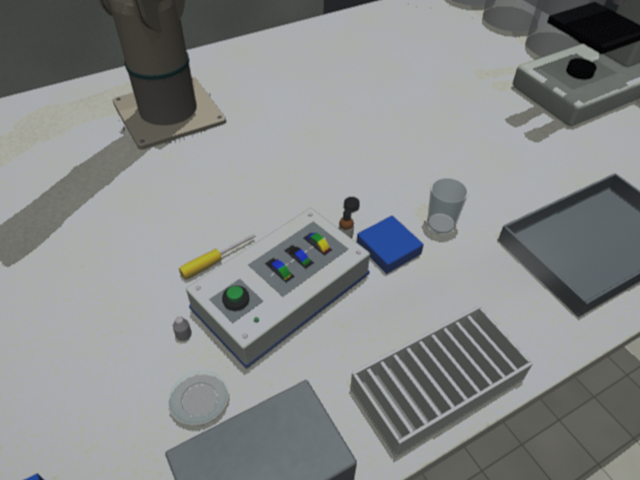

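View pics/top0.png

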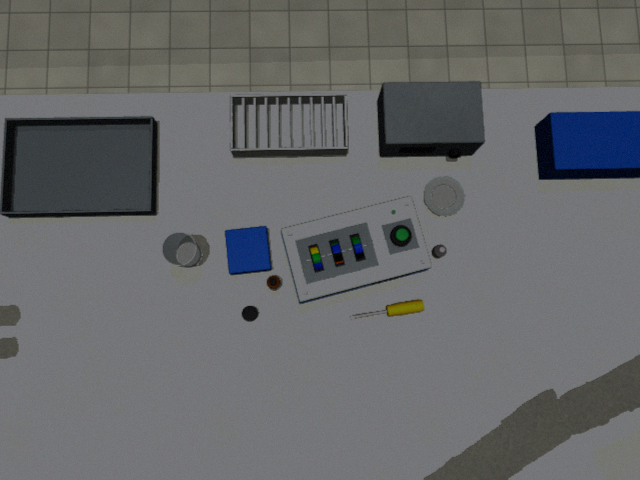

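The scene view shows the controller at about (280,285) with its three wheels at about (280,268), (300,257) and (320,243), and the button at (235,293). In the top view the box spans about (282–430, 197–300), with the button at (401,235). I'll measure the box and zoom in.

```bash
cat > h.py <<'E'
import numpy as np, cv2
from cell import sensors, snapshot
def K(d):
    f=240/np.tan(np.radians(d["vertical_fov"])/2); return f
def ray(d,uv,z):
    f=K(d); uv=np.atleast_2d(uv).astype(float)
    c=np.c_[(uv[:,0]-d["cx"])/f,(uv[:,1]-d["cy"])/f,np.ones(len(uv))]
    w=c@d["R"]; o=-d["R"].T@d["t"]
    return o+w*((z-o[2])/w[:,2])[:,None]
def proj(d,X):
    X=np.atleast_2d(X); c=X@d["R"].T+d["t"]; f=K(d)
    return np.c_[f*c[:,0]/c[:,2]+d["cx"],f*c[:,1]/c[:,2]+d["cy"]]
E
python3 - <<'E'
from h import *
for n,r in(("top",(270,180,450,315)),("scene",(180,200,380,370))):
    d=snapshot(n);p=d["pixels"]
    x0,y0,x1,y1=r
    cv2.imwrite(f"pics/{n}_z.png",cv2.resize(p[y0:y1,x0:x1,::-1],None,fx=4,fy=4,interpolation=cv2.INTER_CUBIC)[:600,:800])
    hsv=cv2.cvtColor(p,cv2.COLOR_RGB2HSV)
    m=((hsv[...,0]>45)&(hsv[...,0]<80)&(hsv[...,1]>120)&(hsv[...,2]>60)).astype(np.uint8)
    k,l,st,ce=cv2.connectedComponentsWithStats(m)
    for i in range(1,k):
        if st[i,4]>15: print(n,st[i],ce[i],ray(d,ce[i],0.075))
    g=p.min(2); print(n,"box/bench gray",p[205,400] , p[330,300],p[290,320])
E
```

```text
top [396 229  12  12 114] [401.63157895 234.25438596] [[ 0.61520806 -0.0977355   0.075     ]]
top [353 239   7   5  23] [355.95652174 241.        ] [[ 0.60385622 -0.00780134  0.075     ]]
top [312 253   9  10  64] [316.140625 257.375   ] [[0.57352937 0.07052362 0.075     ]]
top box/bench gray [116 115 119] [116 115 121] [115 117 120]
scene [311 233  12   9  64] [316.390625 237.078125] [[0.57016875 0.07398797 0.075     ]]
scene [302 258   8   7  31] [305.70967742 261.4516129 ] [[0.60808676 0.03262959 0.075     ]]
scene [278 266  13  12  87] [284.01149425 271.57471264] [[ 0.60949532 -0.00762148  0.075     ]]
scene [227 286  16  14 181] [234.44751381 292.55801105] [[ 0.60880548 -0.09315967  0.075     ]]
scene box/bench gray [171 174 176] [116 117 110] [136 142 136]
```

View pics/top_z.png

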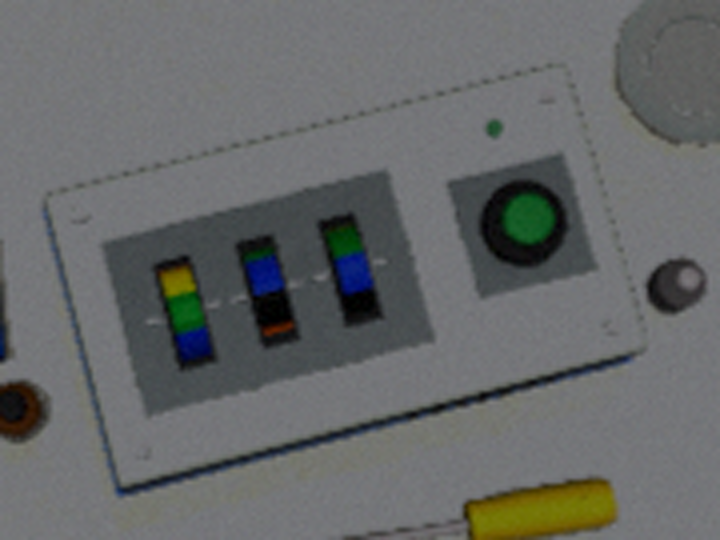

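View pics/scene_z.png

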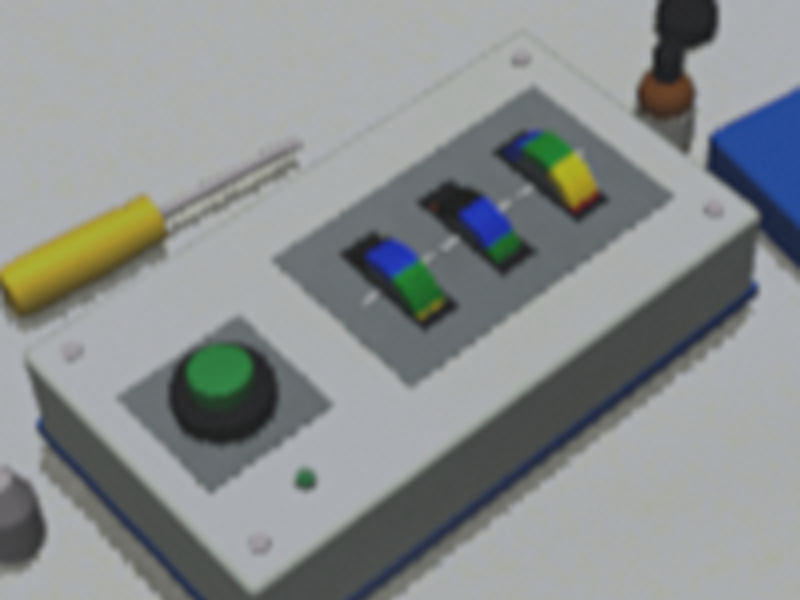

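Both zooms show the white box top clearly, with the grey wheel panel, the button panel and the dashes of the index line. The wheels start near left green (3), middle between blue and black (about 4.5), and right between blue and black (about 4.3). I'll fit the controller pose from the corners.

```bash
cat > pose.py <<'E'
from h import *
from scipy.optimize import least_squares
pts={"top":((270,180),[[(45,195),(565,65),(645,347),(120,486)],[(103,243),(388,171),(435,342),(150,415)],[(448,182),(562,153),(597,267),(482,297)]]),
"scene":((180,200),[[(758,215),(258,592),(28,355),(525,30)],[(672,195),(412,387),(275,260),(533,88)],[(330,405),(210,492),(120,397),(240,318)]])}
box=np.array([[.075,.135],[.075,-.135],[-.075,-.135],[-.075,.135]])
if __name__=="__main__":
  for n in pts:
    d=snapshot(n);(x0,y0),g=pts[n]
    w=[ray(d,(np.array(q)+.5)/4-.5+[x0,y0],.065)[:,:2] for q in g]
    A,B=w[1].mean(0),w[2].mean(0); 
    print(n,"box c",w[0].mean(0),"sides",[np.linalg.norm(w[0][i]-w[0][i-1]).round(4) for i in range(4)],"panelC",A,B,np.linalg.norm(A-B),"yaw",np.arctan2(*(A-B)[::-1])-np.pi/2)
    def f(p,w0): 
        c,s=np.cos(p[2]),np.sin(p[2]); return (box@np.array([[c,s],[-s,c]])+p[:2]-w0).ravel()
    r=least_squares(f,[.6,0,.2],args=(w[0],)); print(r.x,(r.fun*1000).round(1))
E
python3 pose.py
```

```text
top box c [ 0.59252104 -0.00839314] sides [np.float64(0.1472), np.float64(0.2667), np.float64(0.1458), np.float64(0.2656)] panelC [0.58314762 0.02921247] [ 0.61392986 -0.0965987 ] 0.12952218306885768 yaw 0.23995604738846232
[ 0.59252104 -0.00839314  0.22965926] [ 1.1  2.1  2.3 -1.  -1.6 -2.8 -1.7  1.7]
scene box c [ 0.59695342 -0.00732088] sides [np.float64(0.1465), np.float64(0.2636), np.float64(0.1458), np.float64(0.2662)] panelC [0.58592056 0.03140842] [ 0.61577884 -0.09490219] 0.12979170962910966 yaw 0.2321266611941366
[ 0.59695342 -0.00732088  0.23484192] [ 1.2  4.2  2.3 -2.1 -1.8 -3.  -1.7  1. ]
```

Call:
arm_command --series '[[[0,0,0,0,0.14,0,-1],[0,0,0,0,0.14,0,-1],[-0.144,0,-0.162,0,0,0,-1],[-0.144,0,-0.162,0,0,0,-1],[-0.144,0,-0.162,0,0,0,-1],[-0.144,0,-0.162,0,0,0,-1],[-0.144,0,-0.162,0,0,0,-1],[-0.144,0,-0.162,0,0,0,-1]]]' --force 20

```text
t: 1.3
tcp_pos: [0.4439, -0.2948, 0.1812]
tcp_rot: [-1.568, -0.001, -2.922]
wrist_force: [-0.5, -0.2, -0.1]
opening: 0.0175
```

```bash
cat >> h.py <<'E'
from scipy.spatial.transform import Rotation as Ro
C=np.array([.594,-.0083]); YAW=.235
def Rc(): c,s=np.cos(YAW),np.sin(YAW); return np.array([[c,-s,0],[s,c,0],[0,0,1]])
def loc(X): return Rc().T@(np.asarray(X)-[*C,0])
def wor(p): return Rc()@np.asarray(p)+[*C,0]
def st(target=None):
    s=sensors.sense(); R=Ro.from_euler("xyz",s["tcp_rot"]).as_matrix()
    print("t",round(s["t"],2),"tcp",s["tcp_pos"].round(4),"ctl mm",(1000*loc(s["tcp_pos"])).round(1),"F ctl",(Rc().T@s["wrist_force"]).round(2),"open",round(s["opening"],3))
    print("tool axes in ctl",(Rc().T@R).round(3).tolist())
    if target is not None: print("shift units",(R.T@(wor(target)-s["tcp_pos"])/.25).round(3))
E
python3 -c "
from h import *
st([0,-.002,.120])"
```

```text
t 1.3 tcp [ 0.4439 -0.2948  0.1812] ctl mm [-212.6 -243.7  181.2] F ctl [-0.51 -0.11 -0.09] open 0.018
tool axes in ctl [[-1.0, -0.001, -0.016], [0.016, -0.003, -1.0], [0.001, -1.0, 0.003]]
shift units [-0.836  0.242 -0.98 ]
```

Call:
arm_command --series '[[[-0.14,0.02,-0.163,0,-0.02,0,-1],[-0.14,0.02,-0.163,0,0,0,-1],[-0.14,0.02,-0.163,0,0,0,-1],[-0.14,0.02,-0.163,0,0,0,-1],[-0.14,0.02,-0.163,0,0,0,-1],[-0.12,0.02,-0.14,0,0,0,-1],[0,0,0,0,0,0,-1]]]'

```text
t: 2.17
tcp_pos: [0.595, 0.0003, 0.1504]
tcp_rot: [-1.568, 0.004, -2.898]
wrist_force: [-0.3, -1.2, -0.1]
opening: 0.0005
```

```bash
python3 -c "
from h import *
st([0,-.002,.100])
for n in('top','scene'):
    d=snapshot(n);cv2.imwrite(f'pics/{n}1.png',d['pixels'][:,:,::-1]); print(proj(d,[sensors.sense()['tcp_pos'],wor([0,-.002,.081])]))
cv2.imwrite('pics/m1.png',np.hstack([cv2.resize(cv2.imread('pics/top1.png')[150:330,260:460],None,fx=2,fy=2),cv2.resize(cv2.imread('pics/scene1.png')[180:360,180:380],None,fx=2,fy=2)]))
"
```

```text
t 2.17 tcp [5.950e-01 3.000e-04 1.504e-01] ctl mm [  3.    8.2 150.4] F ctl [-0.52 -1.06 -0.09] open 0.001
tool axes in ctl [[-1.0, 0.004, 0.009], [-0.009, -0.002, -1.0], [-0.004, -1.0, 0.002]]
shift units [0.013 0.202 0.04 ]
[[357.25952772 239.86023444]
 [357.68470425 245.28658115]]
[[278.74533434 232.47443013]
 [278.09773876 263.45871867]]
```

View pics/m1.png

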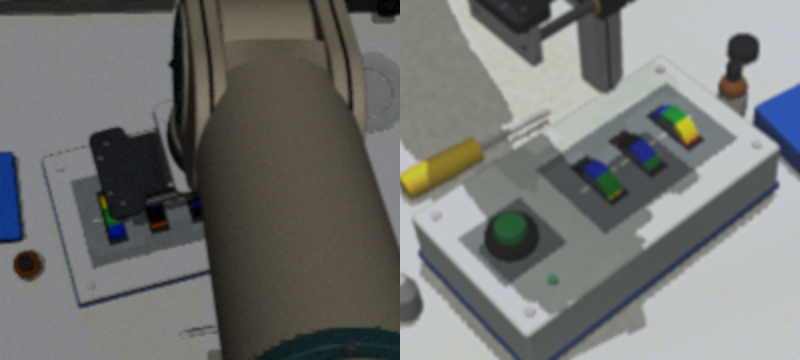

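```bash
python3 -c "
from h import *
p=cv2.imread('pics/scene1.png')
d=snapshot('scene');u=proj(d,sensors.sense()['tcp_pos'])[0]; print(u)
cv2.imwrite('pics/s1z.png',cv2.resize(d['pixels'][100:290,180:380,::-1],None,fx=3,fy=3,interpolation=cv2.INTER_CUBIC))
"
```

```text
[277.83447552 232.61911109]
```

View pics/s1z.png

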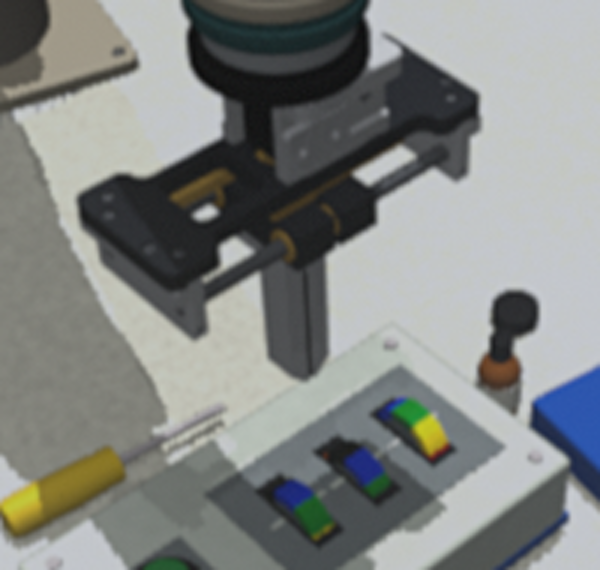

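```bash
python3 -c "
from h import *
from cell import arm
print(arm.grip_point_offset)
d=snapshot('scene'); t=sensors.sense()['tcp_pos']
print(proj(d,[[0,0,0],[.1,.1,0],[-.1,-.1,0],t,t+[0,0,.09],t+[0,0,.02]]))
"
```

```text
0.0188
[[167.89116962 111.63408837]
 [224.86988808 121.85191047]
 [112.86620032 101.76662623]
 [277.4260902  232.69117019]
 [274.34266939 188.91168954]
 [276.78408352 223.57573606]]
```

```bash
python3 -c "
from h import *
st([-0.007,-.002,.095])"
```

```text
t 2.38 tcp [ 0.5934 -0.0072  0.1512] ctl mm [ -0.3   1.2 151.2] F ctl [-0.45 -0.09 -0.29] open 0.0
tool axes in ctl [[-1.0, 0.003, -0.001], [0.001, -0.006, -1.0], [-0.003, -1.0, 0.006]]
shift units [0.027 0.225 0.012]
```

Call:
arm_command --series '[[[0.014,0.1,0.006,0,0,0,-1],[0.014,0.1,0.006,0,0,0,-1],[0,0.0,0,0,0,0,-1],[0,0.0,0,0,0,0,-1]]]'

```text
t: 2.88
tcp_pos: [0.5874, -0.0198, 0.1029]
tcp_rot: [-1.561, 0.005, -2.918]
wrist_force: [-0.3, 0.7, -0.2]
opening: 0.0002
```

```bash
python3 -c "
from h import *
st([-0.007,-.002,.090])
d=snapshot('scene');u=proj(d,sensors.sense()['tcp_pos'])[0]; print(u)
cv2.imwrite('pics/s2z.png',cv2.resize(d['pixels'][150:290,210:360,::-1],None,fx=4,fy=4,interpolation=cv2.INTER_CUBIC))
"
```

```text
t 2.88 tcp [ 0.5874 -0.0198  0.1029] ctl mm [ -9.1  -9.6 102.9] F ctl [-0.17  0.72 -0.21] open 0.0
tool axes in ctl [[-1.0, 0.005, -0.011], [0.011, -0.01, -1.0], [-0.005, -1.0, 0.009]]
shift units [-0.008  0.051 -0.031]
[269.93039677 253.88785287]
```

View pics/s2z.png

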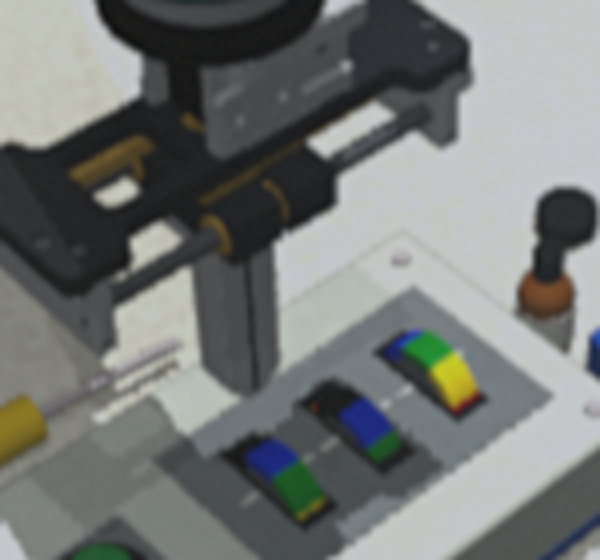

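Call:
arm_command --series '[[[0.0,0.02,-0.03,0,0,0,-1],[0,0.0,0,0,0,0,-1],[0,0.0,0,0,0,0,-1]]]'

```text
t: 3.3
tcp_pos: [0.5869, -0.0117, 0.0993]
tcp_rot: [-1.561, 0.008, -2.918]
wrist_force: [-0.0, 0.7, 0.4]
opening: 0.0011
```

```bash
python3 -c "
from h import *
st([-0.007,-.002,.090])
print(sensors.sense()['joint_vel'].round(3))
d=snapshot('top');
X=sensors.sense()['tcp_pos'];print(proj(d,[X,X+[0,0,.02]]))
cv2.imwrite('pics/t2z.png',cv2.resize(d['pixels'][150:300,250:450,::-1],None,fx=4,fy=4,interpolation=cv2.INTER_CUBIC))
"
```

```text
t 3.3 tcp [ 0.5869 -0.0117  0.0993] ctl mm [-7.7 -1.6 99.3] F ctl [0.11 0.64 0.35] open 0.001
tool axes in ctl [[-1.0, 0.008, -0.011], [0.011, -0.01, -1.0], [-0.008, -1.0, 0.01]]
shift units [-0.002  0.037  0.001]
[-0.005 -0.002 -0.007  0.004 -0.003  0.001 -0.   ]
[[359.43962807 247.84775872]
 [360.51963729 246.30808962]]
```

View pics/t2z.png

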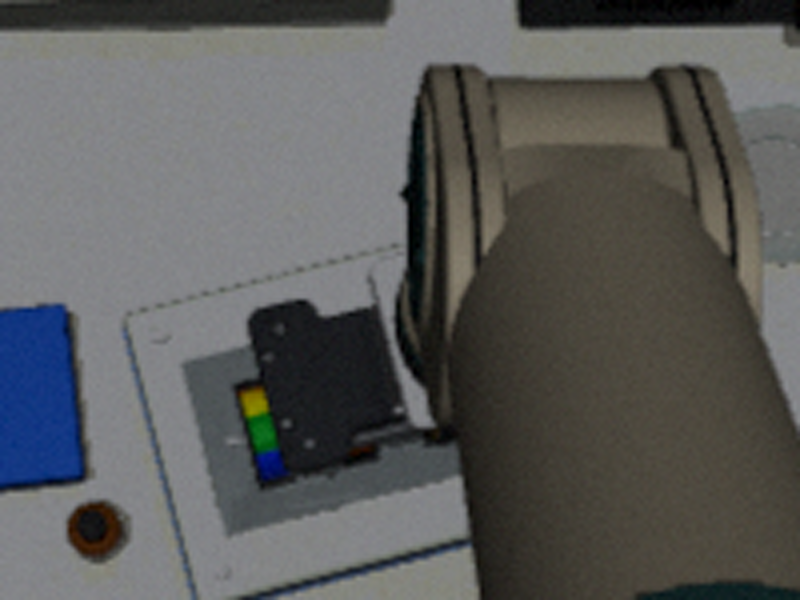

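Call:
arm_command --series '[[[0.0,0.016,0,0,0,0,-1],[0,0.012,0,0,0,0,-1],[0,0.0,0,0,0,0,-1]]]'

```text
t: 3.72
tcp_pos: [0.5869, -0.0116, 0.0917]
tcp_rot: [-1.561, 0.008, -2.917]
wrist_force: [0.4, 0.5, -0.4]
opening: 0.0004
```

Call:
arm_command --series '[[[0.0,0.006,0,0,0,0,-1],[0,0.0,0,0,0,0,-1]]]'

```text
t: 3.98
tcp_pos: [0.5869, -0.0117, 0.09]
tcp_rot: [-1.561, 0.008, -2.918]
wrist_force: [0.5, 0.2, -0.2]
opening: 0.0003
```

Call:
arm_command --series '[[[0.0,0.006,0,0,0,0,-1],[0,0.0,0,0,0,0,-1]]]'

```text
t: 4.22
tcp_pos: [0.587, -0.0118, 0.0884]
tcp_rot: [-1.561, 0.008, -2.918]
wrist_force: [0.2, 0.2, -0.1]
opening: 0.0005
```

Call:
arm_command --series '[[[0.0,0.006,0,0,0,0,-1],[0,0.0,0,0,0,0,-1]]]'

```text
t: 4.47
tcp_pos: [0.587, -0.0118, 0.0869]
tcp_rot: [-1.561, 0.008, -2.918]
wrist_force: [0.4, 0.4, -0.3]
opening: 0.0006
```

Call:
arm_command --series '[[[0.0,0.006,0,0,0,0,-1],[0,0.0,0,0,0,0,-1]]]'

```text
t: 4.72
tcp_pos: [0.587, -0.0118, 0.0853]
tcp_rot: [-1.561, 0.008, -2.918]
wrist_force: [0.1, 0.3, 0.3]
opening: 0.0004
```

Call:
arm_command --series '[[[0.0,0.006,0,0,0,0,-1],[0,0.0,0,0,0,0,-1]]]'

```text
t: 4.97
tcp_pos: [0.587, -0.0118, 0.0837]
tcp_rot: [-1.561, 0.008, -2.918]
wrist_force: [-0.6, -0.0, 0.4]
opening: 0.0005
```

Call:
arm_command --series '[[[0.0,0.006,0,0,0,0,-1],[0,0.0,0,0,0,0,-1]]]'

```text
t: 5.22
tcp_pos: [0.5871, -0.0118, 0.0821]
tcp_rot: [-1.561, 0.008, -2.918]
wrist_force: [-0.5, 0.5, 0.4]
opening: 0.0004
```

Call:
arm_command --series '[[[0.0,0.006,0,0,0,0,-1],[0,0.0,0,0,0,0,-1]]]'

```text
t: 5.48
tcp_pos: [0.5871, -0.0118, 0.0804]
tcp_rot: [-1.561, 0.008, -2.918]
wrist_force: [0.6, 0.1, -0.3]
opening: 0.0007
```

Call:
arm_command --series '[[[0.0,0.006,0,0,0,0,-1],[0,0.0,0,0,0,0,-1]]]'

```text
t: 5.72
tcp_pos: [0.5871, -0.0118, 0.0789]
tcp_rot: [-1.561, 0.008, -2.918]
wrist_force: [-0.9, -0.1, 0.4]
opening: 0.0006
```

Call:
arm_command --series '[[[0.0,0.006,0,0,0,0,-1],[0,0.0,0,0,0,0,-1]]]'

```text
t: 5.98
tcp_pos: [0.5871, -0.0118, 0.0772]
tcp_rot: [-1.561, 0.008, -2.918]
wrist_force: [0.4, 0.0, -0.1]
opening: 0.0003
```

```bash
python3 -c "
from h import *
st([-0.007,-.002,.076])
d=snapshot('scene');u=proj(d,sensors.sense()['tcp_pos'])[0]; print(u,(u-[210,180])*4)
cv2.imwrite('pics/s3z.png',cv2.resize(d['pixels'][180:320,210:360,::-1],None,fx=4,fy=4,interpolation=cv2.INTER_CUBIC))
"
```

```text
t 5.97 tcp [ 0.5871 -0.0118  0.0772] ctl mm [-7.5 -1.8 77.2] F ctl [ 0.4  -0.08 -0.1 ] open 0.0
tool axes in ctl [[-1.0, 0.008, -0.011], [0.011, -0.01, -1.0], [-0.008, -1.0, 0.01]]
shift units [-0.002  0.005  0.001]
[275.29114537 262.25763699] [261.16458147 329.03054796]
```

View pics/s3z.png

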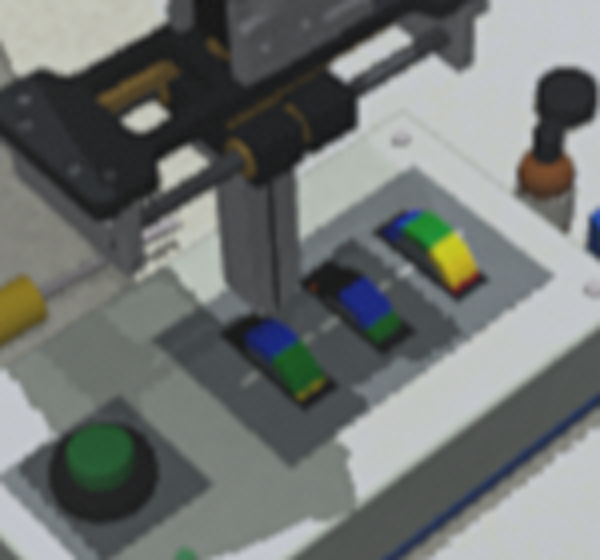

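Call:
arm_command --series '[[[0.0,0.008,0,0,0,0,-1],[0,0.0,0,0,0,0,-1]]]'

```text
t: 6.28
tcp_pos: [0.5872, -0.0118, 0.0752]
tcp_rot: [-1.561, 0.009, -2.918]
wrist_force: [-0.2, -0.6, -1.1]
opening: 0.0004
```

Call:
arm_command --series '[[[0.0,0.006,0,0,0,0,-1],[0,0.0,0,0,0,0,-1]]]'

```text
t: 6.52
tcp_pos: [0.5873, -0.0119, 0.0736]
tcp_rot: [-1.561, 0.009, -2.918]
wrist_force: [-0.3, -0.1, 0.1]
opening: 0.0003
```

Call:
arm_command --series '[[[0.0,0.008,0,0,0,0,-1],[0,0.0,0,0,0,0,-1]]]'

```text
t: 6.78
tcp_pos: [0.5873, -0.0119, 0.0714]
tcp_rot: [-1.561, 0.008, -2.918]
wrist_force: [0.6, 0.3, -1.0]
opening: 0.0009
```

Call:
arm_command --series '[[[0.0,0.006,0,0,0,0,-1],[0,0.0,0,0,0,0,-1]]]'

```text
t: 7.02
tcp_pos: [0.5873, -0.0119, 0.0698]
tcp_rot: [-1.561, 0.008, -2.918]
wrist_force: [0.3, -0.7, 0.3]
opening: 0.0003
```

Call:
arm_command --series '[[[0.0,0.006,0,0,0,0,-1],[0,0.0,0,0,0,0,-1]]]'

```text
t: 7.28
tcp_pos: [0.5874, -0.0119, 0.0682]
tcp_rot: [-1.561, 0.009, -2.918]
wrist_force: [-0.3, -0.4, -1.0]
opening: 0.0004
```

Call:
arm_command --series '[[[0.0,0.006,0,0,0,0,-1],[0,0.0,0,0,0,0,-1]]]'

```text
t: 7.52
tcp_pos: [0.5874, -0.0119, 0.0666]
tcp_rot: [-1.561, 0.009, -2.918]
wrist_force: [-0.1, 0.3, -0.1]
opening: 0.0006
```

```bash
python3 -c "
from h import *
st([-0.007,-.002,.076])
d=snapshot('scene');u=proj(d,sensors.sense()['tcp_pos'])[0]; print(u,(u-[240,210])*6)
cv2.imwrite('pics/s4z.png',cv2.resize(d['pixels'][210:300,240:350,::-1],None,fx=6,fy=6,interpolation=cv2.INTER_CUBIC))
"
```

```text
t 7.53 tcp [ 0.5874 -0.0119  0.0666] ctl mm [-7.3 -2.  66.6] F ctl [ 0.01  0.29 -0.1 ] open 0.001
tool axes in ctl [[-1.0, 0.008, -0.011], [0.011, -0.01, -1.0], [-0.009, -1.0, 0.01]]
shift units [-0.001 -0.038  0.001]
[275.64586788 266.52168995] [213.87520727 339.13013969]
```

View pics/s4z.png

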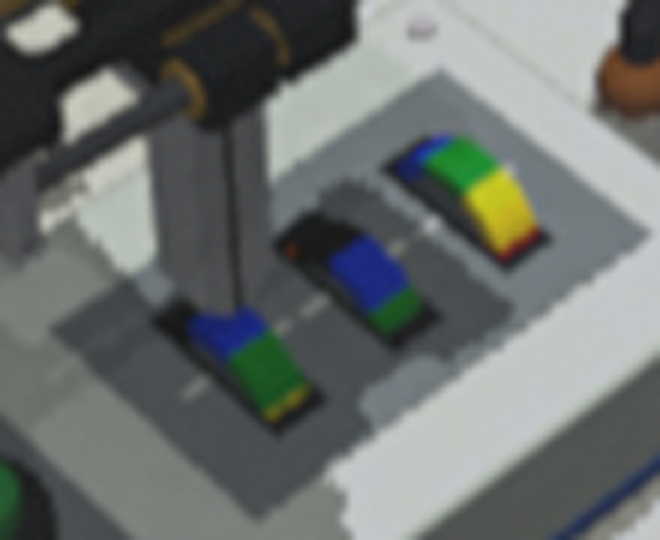

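Call:
arm_command --series '[[[0.0,0.006,0,0,0,0,-1],[0,0.0,0,0,0,0,-1]]]'

```text
t: 7.82
tcp_pos: [0.5875, -0.0119, 0.0651]
tcp_rot: [-1.561, 0.009, -2.918]
wrist_force: [0.6, 0.0, 0.0]
opening: 0.0002
```

Call:
arm_command --series '[[[0.0,0.005,0,0,0,0,-1],[0,0.0,0,0,0,0,-1]]]'

```text
t: 8.07
tcp_pos: [0.5875, -0.0119, 0.0638]
tcp_rot: [-1.561, 0.009, -2.918]
wrist_force: [-0.1, -0.7, -0.4]
opening: 0.0004
```

Call:
arm_command --series '[[[0.0,0.006,0,0,0,0,-1],[0,0.0,0,0,0,0,-1]]]'

```text
t: 8.32
tcp_pos: [0.5875, -0.012, 0.0622]
tcp_rot: [-1.561, 0.009, -2.918]
wrist_force: [-0.4, -0.7, -0.5]
opening: 0.0004
```

Call:
arm_command --series '[[[0.0,0.005,0,0,0,0,-1],[0,0.0,0,0,0,0,-1]]]'

```text
t: 8.57
tcp_pos: [0.5875, -0.012, 0.0608]
tcp_rot: [-1.561, 0.009, -2.918]
wrist_force: [-0.4, -0.8, 0.3]
opening: 0.0006
```

Call:
arm_command --series '[[[0.0,0.006,0,0,0,0,-1],[0,0.0,0,0,0,0,-1]]]'

```text
t: 8.82
tcp_pos: [0.5876, -0.012, 0.0592]
tcp_rot: [-1.561, 0.009, -2.918]
wrist_force: [0.5, 0.1, 0.1]
opening: 0.0007
```

Call:
arm_command --series '[[[0.0,0.005,0,0,0,0,-1],[0,0.0,0,0,0,0,-1]]]'

```text
t: 9.07
tcp_pos: [0.5876, -0.012, 0.0579]
tcp_rot: [-1.561, 0.009, -2.918]
wrist_force: [1.2, -0.3, 0.8]
opening: 0.0005
```

```bash
python3 -c "
from h import *
st([-0.007,-.002,.076])
d=snapshot('scene');u=proj(d,sensors.sense()['tcp_pos'])[0]; print(u,(u-[240,210])*6)
cv2.imwrite('pics/s5z.png',cv2.resize(d['pixels'][210:300,240:350,::-1],None,fx=6,fy=6,interpolation=cv2.INTER_CUBIC))
"
```

```text
t 9.07 tcp [ 0.5876 -0.012   0.0579] ctl mm [-7.1 -2.1 57.9] F ctl [ 1.11 -0.62  0.81] open 0.001
tool axes in ctl [[-1.0, 0.009, -0.011], [0.011, -0.01, -1.0], [-0.009, -1.0, 0.01]]
shift units [-0.001 -0.072  0.   ]
[275.8877279  269.99921464] [215.32636742 359.99528784]
```

View pics/s5z.png

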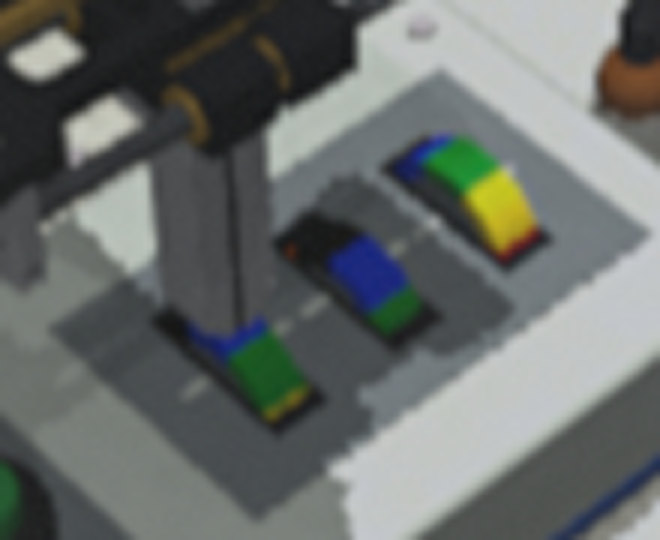

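Call:
arm_command --series '[[[0.0,0.005,0,0,0,0,-1],[0,0.0,0,0,0,0,-1]]]'

```text
t: 9.38
tcp_pos: [0.5878, -0.012, 0.0567]
tcp_rot: [-1.561, 0.009, -2.918]
wrist_force: [-0.3, -0.1, 1.3]
opening: 0.0005
```

Call:
arm_command --series '[[[0.0,0.005,0,0,0,0,-1],[0,0.0,0,0,0,0,-1]]]'

```text
t: 9.62
tcp_pos: [0.5879, -0.012, 0.056]
tcp_rot: [-1.561, 0.009, -2.918]
wrist_force: [-1.0, 0.1, 3.4]
opening: 0.0008
```

Call:
arm_command --series '[[[0.0,0.006,0,0,0,0,-1],[0,0.004,0,0,0,0,-1]]]'

```text
t: 9.88
tcp_pos: [0.588, -0.012, 0.0547]
tcp_rot: [-1.561, 0.01, -2.918]
wrist_force: [-3.6, -0.5, 9.6]
opening: 0.0005
```

Call:
arm_command --series '[[[-0.008,0.002,0,0,0,0,-1],[-0.008,0.002,0,0,0,0,-1],[-0.008,0.002,0,0,0,0,-1]]]'

```text
t: 10.25
tcp_pos: [0.5925, -0.0109, 0.0552]
tcp_rot: [-1.561, 0.008, -2.918]
wrist_force: [-2.5, -0.5, 8.3]
opening: 0.0003
```

```bash
python3 -c "
from h import *
st()
d=snapshot('scene')
cv2.imwrite('pics/s6z.png',cv2.resize(d['pixels'][210:300,240:350,::-1],None,fx=6,fy=6,interpolation=cv2.INTER_CUBIC))
"
```

```text
t 10.25 tcp [ 0.5925 -0.0109  0.0552] ctl mm [-2.1 -2.2 55.2] F ctl [-2.59  0.06  8.26] open 0.0
tool axes in ctl [[-1.0, 0.008, -0.012], [0.011, -0.01, -1.0], [-0.008, -1.0, 0.009]]
```

View pics/s6z.png

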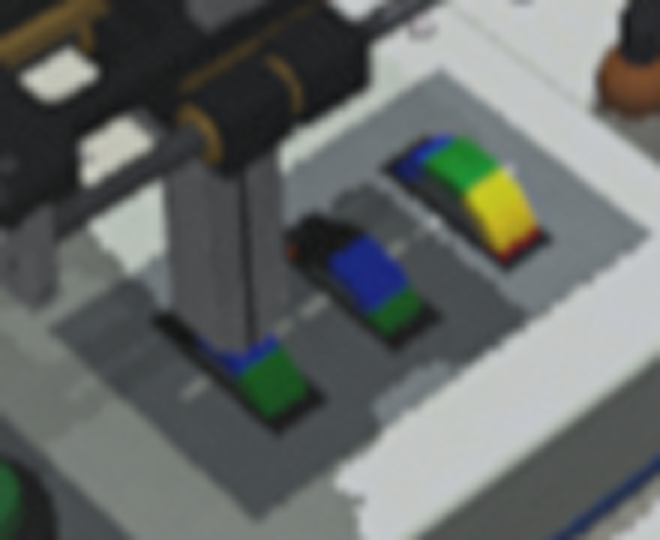

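Call:
arm_command --series '[[[-0.009,0.003,0,0,0,0,-1],[-0.009,0.003,0,0,0,0,-1],[-0.009,0.003,0,0,0,0,-1],[-0.009,0.002,0,0,0,0,-1],[-0.009,0.002,0,0,0,0,-1]]]'

```text
t: 10.92
tcp_pos: [0.6013, -0.0088, 0.0552]
tcp_rot: [-1.562, 0.004, -2.919]
wrist_force: [-2.1, -0.2, 7.5]
opening: 0.0006
```

```bash
python3 -c "
from h import *
st()"
```

```text
t 10.93 tcp [ 0.6013 -0.0088  0.0552] ctl mm [ 7.  -2.2 55.2] F ctl [-2.09  0.31  7.51] open 0.001
tool axes in ctl [[-1.0, 0.004, -0.012], [0.012, -0.009, -1.0], [-0.004, -1.0, 0.009]]
```

Call:
arm_command --series '[[[0,-0.03,0,0,0,0,-1],[0.1,-0.02,0,0,0,0,-1],[0.1,0,0,0,0,0,-1],[0,0,0,0,0,0,-1]]]'

```text
t: 11.42
tcp_pos: [0.5523, -0.0199, 0.0679]
tcp_rot: [-1.562, 0.006, -2.918]
wrist_force: [0.7, 0.9, -0.2]
opening: 0.0004
```

```bash
cat >> h.py <<'E'
YW={"L":.082,"M":.040,"R":-.002}
def unwrap(d,w,dz=0.,dx=0.):
    """colour strip along rim: phi (+ = away from robot) x width"""
    ph=np.radians(np.arange(-70,71,1)); ys=np.linspace(-.005,.005,11)
    P,Y=np.meshgrid(ph,ys)
    X=np.stack([.024*np.sin(P)+dx,YW[w]+Y,.057+dz+.024*np.cos(P)],-1).reshape(-1,3)
    u=proj(d,X@Rc().T+[*C,0]).astype(np.float32)
    return cv2.remap(d["pixels"],u[:,0].reshape(P.shape),u[:,1].reshape(P.shape),cv2.INTER_LINEAR)
E
cat > meas.py <<'E'
import sys
from h import *
n=sys.argv[1]; d=snapshot(n); out=[]
st()
cv2.imwrite(f"pics/mz_{sys.argv[2]}.png",cv2.resize(d['pixels'][210:300,240:350,::-1] if n=="scene" else d['pixels'][220:290,300:380,::-1],None,fx=6,fy=6,interpolation=cv2.INTER_CUBIC))
for w in "LMR":
    s=unwrap(d,w); out.append(cv2.resize(s,None,fx=5,fy=10,interpolation=cv2.INTER_NEAREST)); out.append(np.full((10,705,3),255,np.uint8))
    m=s.mean(0).astype(int)
    print(w," ".join(f"{a-70}:{tuple(m[a])}" for a in range(0,141,10)).replace("np.int64",""))
o=np.vstack(out)[:,:,::-1].copy(); cv2.line(o,(352,0),(352,o.shape[0]),(255,255,255),1)
cv2.imwrite(f"pics/un_{sys.argv[2]}.png",o)
E
python3 meas.py scene a
```

```text
t 11.47 tcp [ 0.5541 -0.0194  0.0681] ctl mm [-41.4  -1.5  68.1] F ctl [ 0.67 -0.35  0.71] open 0.001
tool axes in ctl [[-1.0, 0.008, -0.011], [0.011, -0.009, -1.0], [-0.008, -1.0, 0.009]]
L -70:((36), (42), (92)) -60:((42), (47), (95)) -50:((44), (50), (104)) -40:((41), (54), (128)) -30:((37), (76), (133)) -20:((34), (116), (76)) -10:((34), (132), (46)) 0:((35), (134), (49)) 10:((36), (139), (54)) 20:((151), (176), (44)) 30:((192), (193), (37)) 40:((190), (183), (36)) 50:((186), (169), (36)) 60:((165), (140), (36)) 70:((99), (47), (37))
M -70:((33), (32), (33)) -60:((33), (34), (35)) -50:((34), (35), (36)) -40:((36), (37), (38)) -30:((38), (39), (40)) -20:((35), (36), (37)) -10:((33), (34), (32)) 0:((32), (37), (74)) 10:((34), (53), (164)) 20:((38), (64), (199)) 30:((35), (58), (193)) 40:((34), (56), (180)) 50:((33), (107), (76)) 60:((32), (102), (41)) 70:((39), (53), (42))
R -70:((41), (33), (31)) -60:((37), (33), (33)) -50:((36), (33), (33)) -40:((41), (35), (33)) -30:((43), (37), (34)) -20:((31), (31), (30)) -10:((29), (30), (30)) 0:((28), (30), (32)) 10:((29), (39), (108)) 20:((33), (56), (181)) 30:((33), (57), (189)) 40:((30), (52), (178)) 50:((31), (73), (136)) 60:((30), (103), (39)) 70:((36), (58), (40))
```

View pics/mz_a.png

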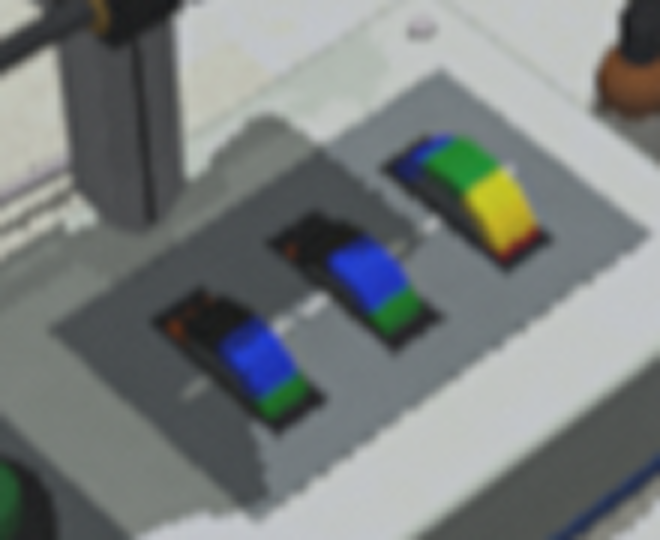

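View pics/un_a.png

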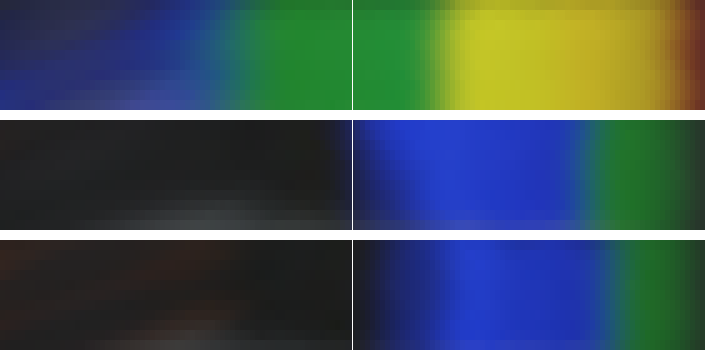

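```bash
cat > init.py <<'E'
from h import *
B={"L":"GY","M":"KB","R":"KB"}
import sys
def edge(s,kind,lo=-60,hi=60):
    m=s[2:-2].astype(float).mean(0)
    r,g,b=m.T
    if kind=="GY": v=r/(g+1)
    elif kind=="BG": v=(g-b)/(g+b)
    elif kind=="KB": v=b/(b.max()+1)
    ph=np.arange(-70,71)
    k=(ph>=lo)&(ph<=hi); v=v[k];ph=ph[k]
    t=(np.percentile(v,5)+np.percentile(v,95))/2
    up=np.where((v[:-1]<t)&(v[1:]>=t))[0]
    return [round(float(ph[i]+(t-v[i])/(v[i+1]-v[i])),1) for i in up]
if __name__=="__main__":
  for n in("top","scene"):
    d=snapshot(n); d["pixels"]=cv2.imread(f"pics/{n}0.png")[:,:,::-1].copy()
    for w in "LMR":
        for k in {"L":["GY","BG"],"M":["KB","BG"],"R":["KB","BG"]}[w]:
            print(n,w,k,{dz:edge(unwrap(d,w,dz/1000),k) for dz in(-5,-2.5,0,2.5,5)})
E
python3 init.py
```

```text
top L GY {-5: [18.1], -2.5: [17.5], 0: [16.8], 2.5: [16.1], 5: [15.5]}
top L BG {-5: [-25.6], -2.5: [-26.2], 0: [-26.9], 2.5: [-27.6], 5: [-28.3]}
top M KB {-5: [-6.9], -2.5: [-7.6], 0: [-8.3], 2.5: [-9.0], 5: [-9.7]}
top M BG {-5: [-36.6, -24.2, 40.5], -2.5: [-37.4, -22.7, 39.5], 0: [-36.3, -24.9, 38.4], 2.5: [-37.5, -23.8, 37.4], 5: [-38.7, -28.7, -25.1, 36.0]}
top R KB {-5: [-33.1], -2.5: [-33.8], 0: [-34.5], 2.5: [-35.1], 5: [-35.9]}
top R BG {-5: [-52.2, 13.7], -2.5: [-52.5, -50.9, 12.9], 0: [-52.8, -49.7, 12.2], 2.5: [11.4], 5: [10.7]}
scene L GY {-5: [11.5], -2.5: [14.1], 0: [17.3], 2.5: [20.5], 5: [23.8]}
scene L BG {-5: [-32.8], -2.5: [-27.4], 0: [-21.4], 2.5: [-15.4], 5: [-10.1]}
scene M KB {-5: [-6.5], -2.5: [-2.4], 0: [1.6], 2.5: [5.4], 5: [9.2]}
scene M BG {-5: [41.1], -2.5: [44.3], 0: [47.5], 2.5: [49.9], 5: [52.0]}
scene R KB {-5: [-37.7], -2.5: [-29.5], 0: [-23.0], 2.5: [-17.2], 5: [-12.5]}
scene R BG {-5: [11.9], -2.5: [15.4], 0: [18.8], 2.5: [22.1], 5: [25.4]}
```

```bash
cat > marks.py <<'E'
from h import *
for n in("top","scene"):
    d=snapshot(n); im=cv2.imread(f"pics/{n}0.png")[:,:,::-1].copy()
    # rectify panel at z=.065 0.5mm/px
    xs=np.arange(.03,-.0301,-.0005); ys=np.arange(.125,-.13,-.0005)
    Y,X=np.meshgrid(ys,xs)
    P=np.stack([X,Y,np.full_like(X,.065)],-1).reshape(-1,3)
    u=proj(d,P@Rc().T+[*C,0]).astype(np.float32)
    r=cv2.remap(im,u[:,0].reshape(X.shape),u[:,1].reshape(X.shape),cv2.INTER_CUBIC)
    cv2.imwrite(f"pics/rect_{n}.png",cv2.resize(r[:,:,::-1],(800,190)))
    g=r.min(2).astype(float)
    for y0 in(.103,.061,.019,-.023,-0.026,.098):
        j=np.abs(ys-y0)<.003; c=g[:,j].mean(1); c=c-np.median(c); c[c<.4*c.max()]=0; 
        k=np.abs(xs)<.012; print(n,y0,"x mm",(1000*(c*xs)[k].sum()/max(c[k].sum(),1)).round(2),c.max().round(0))
E
python3 marks.py
```

```text
top 0.103 x mm -4.1 6.0
top 0.061 x mm -2.49 6.0
top 0.019 x mm -3.96 5.0
top -0.023 x mm -6.8 3.0
top -0.026 x mm 0.09 3.0
top 0.098 x mm -0.76 34.0
scene 0.103 x mm -0.38 15.0
scene 0.061 x mm -0.51 19.0
scene 0.019 x mm -0.71 14.0
scene -0.023 x mm 0.83 2.0
scene -0.026 x mm 11.76 3.0
scene 0.098 x mm 11.34 18.0
```

View pics/rect_top.png

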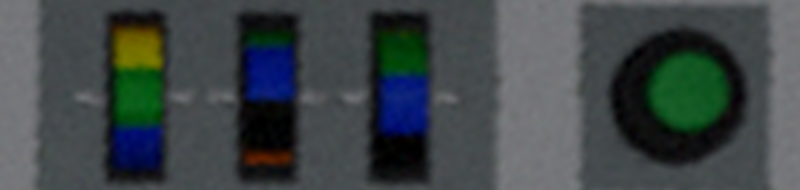

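View pics/rect_scene.png

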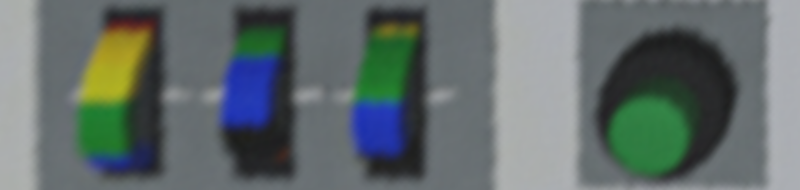

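Call:
arm_command --series '[[[-0.064,0.012,0,0,0,0,-1],[-0.063,0.012,0,0,0,0,-1],[0,0,0,0,0,0,-1],[0,0.01,0,0,0,0,-1],[0,0,0,0,0,0,-1]]]'

```text
t: 12.3
tcp_pos: [0.5876, -0.0113, 0.0586]
tcp_rot: [-1.562, 0.008, -2.916]
wrist_force: [0.1, -0.5, -0.9]
opening: 0.0004
```

```bash
sed -i 's/^C=.*/C=np.array([.5933,-.0085]); YAW=.235/' h.py; python3 init.py; python3 -c "
from h import *
st([-.009,-.002,.0552])"
```

```text
top L GY {-5: [19.9], -2.5: [19.1], 0: [18.4], 2.5: [17.7], 5: [17.1]}
top L BG {-5: [-23.7], -2.5: [-24.4], 0: [-25.1], 2.5: [-25.7], 5: [-26.4]}
top M KB {-5: [-5.1], -2.5: [-5.9], 0: [-6.6], 2.5: [-7.2], 5: [-8.0]}
top M BG {-5: [-34.6, -21.6, 43.1], -2.5: [-35.3, -21.4, 42.0], 0: [-35.2, -24.0, 40.9], 2.5: [-35.8, -22.0, 39.8], 5: [-35.3, -25.8, -22.1, 38.7]}
top R KB {-5: [-31.2], -2.5: [-31.8], 0: [-32.5], 2.5: [-33.2], 5: [-33.9]}
top R BG {-5: [-49.6, 15.6], -2.5: [-49.5, -47.7, 14.8], 0: [-51.1, -48.5, -46.6, 14.0], 2.5: [-49.7, 13.2], 5: [12.5]}
scene L GY {-5: [12.7], -2.5: [15.6], 0: [18.8], 2.5: [22.0], 5: [25.2]}
scene L BG {-5: [-30.1], -2.5: [-24.7], 0: [-18.8], 2.5: [-13.1], 5: [-8.0]}
scene M KB {-5: [-4.7], -2.5: [-0.6], 0: [3.3], 2.5: [7.1], 5: [10.9]}
scene M BG {-5: [42.6], -2.5: [45.8], 0: [48.8], 2.5: [50.7], 5: [53.5]}
scene R KB {-5: [-33.7], -2.5: [-26.6], 0: [-20.4], 2.5: [-15.0], 5: [-10.4]}
scene R BG {-5: [13.5], -2.5: [16.9], 0: [20.3], 2.5: [23.6], 5: [26.9]}
t 12.4 tcp [ 0.5879 -0.0113  0.0589] ctl mm [-6.  -1.5 58.9] F ctl [-0.89 -0.91  0.46] open 0.0
tool axes in ctl [[-1.0, 0.009, -0.01], [0.01, -0.009, -1.0], [-0.009, -1.0, 0.009]]
shift units [0.012 0.015 0.002]
```

Call:
arm_command --series '[[[0.016,0,0.002,0,0,0,-1],[0,0.008,0,0,0,0,-1],[0,0.008,0,0,0,0,-1],[0,0.006,0,0,0,0,-1]]]'

```text
t: 12.9
tcp_pos: [0.5838, -0.0131, 0.0544]
tcp_rot: [-1.561, 0.01, -2.917]
wrist_force: [-2.4, 0.7, 9.0]
opening: 0.0006
```

```bash
python3 -c "
from h import *
st([-.009,-.002,.0552])"
```

```text
t 12.9 tcp [ 0.5838 -0.0131  0.0544] ctl mm [-10.3  -2.2  54.4] F ctl [-2.17  1.23  9.02] open 0.001
tool axes in ctl [[-1.0, 0.009, -0.01], [0.01, -0.009, -1.0], [-0.01, -1.0, 0.009]]
shift units [-0.005 -0.003 -0.001]
```

Call:
arm_command --series '[[[-0.009,0.003,0,0,0,0,-1],[-0.009,0.003,0,0,0,0,-1],[-0.009,0.003,0,0,0,0,-1],[-0.009,0.003,0,0,0,0,-1],[-0.009,0.003,0,0,0,0,-1],[-0.009,0.003,0,0,0,0,-1]]]'

```text
t: 13.65
tcp_pos: [0.5941, -0.0106, 0.0551]
tcp_rot: [-1.563, 0.005, -2.917]
wrist_force: [-3.1, -0.0, 8.3]
opening: 0.0005
```

Call:
arm_command --series '[[[-0.009,0.003,0,0,0,0,-1],[-0.009,0.003,0,0,0,0,-1],[-0.009,0.003,0,0,0,0,-1],[-0.009,0.003,0,0,0,0,-1],[-0.009,0.003,0,0,0,0,-1]]]'

```text
t: 14.28
tcp_pos: [0.6028, -0.0085, 0.055]
tcp_rot: [-1.564, 0.001, -2.918]
wrist_force: [-3.0, 0.1, 7.4]
opening: 0.0004
```

```bash
python3 -c "
from h import *
st([.010,-.002,.0552])"
```

```text
t 14.28 tcp [ 0.6028 -0.0085  0.055 ] ctl mm [ 9.3 -2.2 55. ] F ctl [-2.92  0.76  7.39] open 0.0
tool axes in ctl [[-1.0, 0.001, -0.011], [0.011, -0.007, -1.0], [-0.001, -1.0, 0.007]]
shift units [-0.003 -0.001 -0.001]
```

Call:
arm_command --series '[[[0,-0.03,0,0,0,0,-1],[0.1,-0.02,0,0,0,0,-1],[0.1,0,0,0,0,0,-1],[0,0,0,0,0,0,-1]]]'

```text
t: 14.78
tcp_pos: [0.5539, -0.0196, 0.0684]
tcp_rot: [-1.563, 0.003, -2.918]
wrist_force: [0.6, 0.7, -0.1]
opening: 0.0009
```

```bash
python3 meas.py scene b
```

```text
t 14.82 tcp [ 0.5556 -0.0192  0.0685] ctl mm [-39.2  -1.6  68.5] F ctl [0.41 0.24 0.64] open -0.0
tool axes in ctl [[-1.0, 0.005, -0.011], [0.011, -0.008, -1.0], [-0.005, -1.0, 0.008]]
L -70:((40), (45), (84)) -60:((50), (54), (86)) -50:((51), (56), (94)) -40:((46), (54), (117)) -30:((39), (66), (139)) -20:((35), (107), (94)) -10:((34), (132), (46)) 0:((35), (134), (49)) 10:((34), (138), (52)) 20:((128), (166), (46)) 30:((193), (193), (37)) 40:((189), (185), (36)) 50:((188), (170), (36)) 60:((168), (148), (36)) 70:((113), (61), (37))
M -70:((34), (34), (34)) -60:((36), (37), (38)) -50:((37), (38), (39)) -40:((37), (38), (39)) -30:((39), (40), (41)) -20:((37), (39), (39)) -10:((33), (34), (33)) 0:((32), (34), (56)) 10:((33), (48), (143)) 20:((36), (59), (182)) 30:((35), (58), (194)) 40:((33), (53), (183)) 50:((33), (101), (97)) 60:((32), (107), (41)) 70:((37), (62), (42))
R -70:((37), (32), (37)) -60:((35), (34), (38)) -50:((35), (35), (38)) -40:((43), (35), (40)) -30:((75), (44), (45)) -20:((119), (59), (36)) -10:((136), (67), (29)) 0:((146), (70), (29)) 10:((121), (59), (29)) 20:((27), (29), (30)) 30:((30), (31), (31)) 40:((30), (31), (30)) 50:((30), (31), (38)) 60:((30), (44), (137)) 70:((35), (42), (97))
```

View pics/mz_b.png

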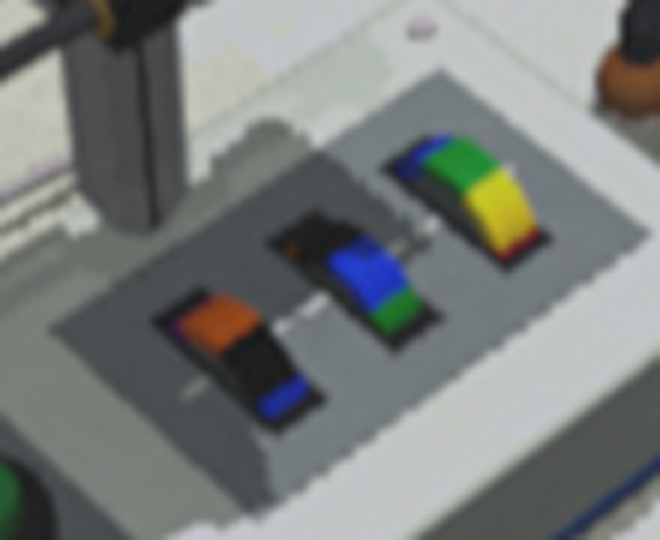

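Call:
arm_command --series '[[[-0.068,0.014,0,0,0,0,-1],[-0.068,0.014,0,0,0,0,-1],[0,0,0,0,0,0,-1],[0,0.01,0,0,0,0,-1],[0,0,0,0,0,0,-1]]]'

```text
t: 15.45
tcp_pos: [0.5934, -0.0103, 0.0592]
tcp_rot: [-1.563, 0.009, -2.916]
wrist_force: [0.2, 0.1, 0.7]
opening: 0.0006
```

```bash
python3 -c "
from h import *
st([-.003,-.002,.0552])
from init import edge
d=snapshot('scene'); d['pixels'][:]=0
import cv2
"
```

```text
t 15.45 tcp [ 0.5934 -0.0103  0.0592] ctl mm [-0.4 -1.8 59.2] F ctl [0.18 0.05 0.72] open 0.001
tool axes in ctl [[-1.0, 0.008, -0.009], [0.009, -0.008, -1.0], [-0.009, -1.0, 0.008]]
shift units [0.011 0.016 0.001]
```

Call:
arm_command --series '[[[0,0.009,0,0,0,0,-1],[0,0.008,0,0,0,0,-1],[0,0.006,0,0,0,0,-1]]]'

```text
t: 15.88
tcp_pos: [0.5933, -0.0106, 0.0548]
tcp_rot: [-1.563, 0.009, -2.917]
wrist_force: [-3.1, 0.4, 9.9]
opening: 0.0007
```

```bash
python3 -c "
from h import *
st()
"
```

```text
t 15.88 tcp [ 0.5933 -0.0106  0.0548] ctl mm [-0.5 -2.1 54.8] F ctl [-2.91  1.1   9.9 ] open 0.001
tool axes in ctl [[-1.0, 0.009, -0.01], [0.01, -0.008, -1.0], [-0.009, -1.0, 0.008]]
```

Call:
arm_command --series '[[[-0.009,0.003,0,0,0,0,-1],[-0.009,0.003,0,0,0,0,-1],[-0.009,0.003,0,0,0,0,-1],[-0.006,0.002,0,0,0,0,-1]]]'

```text
t: 16.38
tcp_pos: [0.599, -0.0092, 0.0554]
tcp_rot: [-1.563, 0.006, -2.917]
wrist_force: [-2.5, -0.7, 6.7]
opening: 0.0004
```

```bash
python3 -c "
from h import *
st()
"
```

```text
t 16.38 tcp [ 0.599  -0.0092  0.0554] ctl mm [ 5.4 -2.1 55.4] F ctl [-2.55 -0.12  6.74] open 0.0
tool axes in ctl [[-1.0, 0.006, -0.011], [0.011, -0.007, -1.0], [-0.006, -1.0, 0.007]]
```

Call:
arm_command --series '[[[0,-0.03,0,0,0,0,-1],[0,-0.02,-0.08,0,0,0,-1],[-0.015,0,-0.08,0,0,0,-1],[0,0,0,0,0,0,-1],[0,0,0,0,0,0,-1]]]'

```text
t: 17.0
tcp_pos: [0.593, 0.0355, 0.0682]
tcp_rot: [-1.564, 0.006, -2.915]
wrist_force: [-0.5, 1.0, 0.5]
opening: 0.0002
```

```bash
python3 -c "
from h import *
st([.010,.04,.059])
"; python3 meas.py scene c
```

```text
t 17.0 tcp [0.593  0.0355 0.0682] ctl mm [10.  42.8 68.2] F ctl [-0.28  1.15  0.52] open 0.0
tool axes in ctl [[-1.0, 0.006, -0.008], [0.008, -0.006, -1.0], [-0.006, -1.0, 0.006]]
shift units [0.    0.037 0.011]
t 17.05 tcp [0.593  0.0358 0.0681] ctl mm [10.  43.1 68.1] F ctl [ 0.5   0.05 -0.37] open 0.0
tool axes in ctl [[-1.0, 0.006, -0.008], [0.008, -0.006, -1.0], [-0.006, -1.0, 0.006]]
L -70:((63), (65), (67)) -60:((64), (65), (67)) -50:((66), (67), (69)) -40:((69), (71), (76)) -30:((66), (72), (85)) -20:((50), (74), (72)) -10:((33), (72), (39)) 0:((25), (74), (31)) 10:((24), (79), (34)) 20:((96), (106), (31)) 30:((148), (132), (28)) 40:((141), (126), (28)) 50:((136), (122), (28)) 60:((127), (111), (28)) 70:((91), (46), (29))
M -70:((34), (35), (37)) -60:((40), (42), (43)) -50:((42), (43), (45)) -40:((40), (41), (43)) -30:((39), (40), (41)) -20:((39), (40), (40)) -10:((42), (43), (43)) 0:((44), (46), (54)) 10:((43), (50), (97)) 20:((37), (45), (102)) 30:((27), (38), (108)) 40:((25), (37), (114)) 50:((25), (71), (66)) 60:((25), (78), (31)) 70:((28), (47), (31))
R -70:((32), (29), (35)) -60:((32), (32), (34)) -50:((32), (33), (35)) -40:((35), (32), (39)) -30:((46), (32), (57)) -20:((79), (39), (63)) -10:((121), (59), (32)) 0:((129), (62), (24)) 10:((149), (70), (24)) 20:((150), (70), (25)) 30:((39), (28), (25)) 40:((25), (26), (25)) 50:((25), (26), (25)) 60:((25), (26), (26)) 70:((27), (28), (28))
```

View pics/mz_c.png

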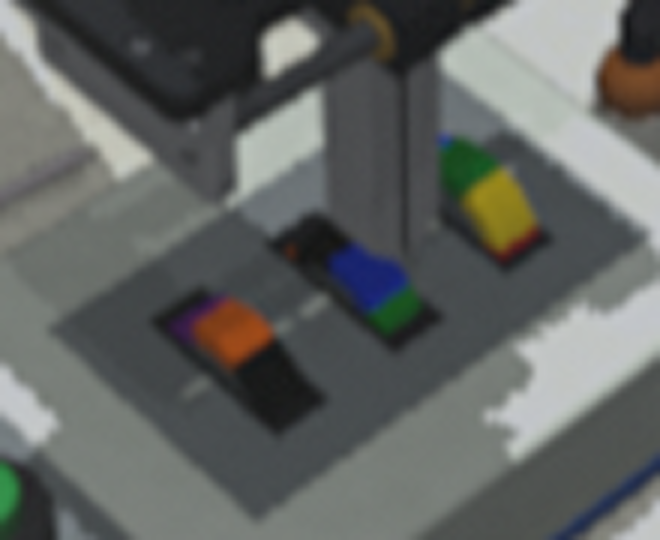

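Call:
arm_command --series '[[[0,0.02,0.012,0,0,0,-1],[0,0.02,0,0,0,0,-1],[0,0.004,0,0,0,0,-1],[0,0.004,0,0,0,0,-1]]]'

```text
t: 17.55
tcp_pos: [0.5937, 0.0305, 0.0548]
tcp_rot: [-1.564, 0.005, -2.917]
wrist_force: [-0.4, 1.3, 2.8]
opening: 0.0003
```

Call:
arm_command --series '[[[0,0.006,0,0,0,0,-1]]]'

```text
t: 17.68
tcp_pos: [0.5938, 0.0305, 0.0537]
tcp_rot: [-1.564, 0.006, -2.918]
wrist_force: [-1.4, 0.5, 6.7]
opening: 0.0005
```

```bash
python3 -c "
from h import *
st([.010,.04,.059])
"
```

```text
t 17.68 tcp [0.5938 0.0305 0.0537] ctl mm [ 9.6 37.8 53.7] F ctl [-1.25  0.81  6.66] open 0.0
tool axes in ctl [[-1.0, 0.006, -0.011], [0.011, -0.007, -1.0], [-0.006, -1.0, 0.007]]
shift units [-0.002 -0.021 -0.009]
```

Call:
arm_command --series '[[[0.004,0.006,0,0,0,0,-1],[0.009,0.004,0,0,0,0,-1],[0.009,0.003,0,0,0,0,-1],[0.009,0.003,0,0,0,0,-1],[0.009,0.003,0,0,0,0,-1]]]'

```text
t: 18.3
tcp_pos: [0.5935, 0.0304, 0.0546]
tcp_rot: [-1.563, 0.025, -2.917]
wrist_force: [2.9, 2.0, 3.8]
opening: 0.0005
```

```bash
python3 -c "
from h import *
st([-.010,.04,.059])
"
```

```text
t 18.3 tcp [0.5935 0.0304 0.0546] ctl mm [ 9.2 37.8 54.6] F ctl [3.3  1.26 3.81] open 0.0
tool axes in ctl [[-1.0, 0.025, -0.01], [0.01, -0.008, -1.0], [-0.025, -1.0, 0.008]]
shift units [ 0.077 -0.019 -0.008]
```

```bash
python3 meas.py scene d | head -2; python3 -c "
from h import *
s=sensors.sense();print(s['q'].round(4),s['joint_vel'].round(4),s['joint_torque'].round(2))"
```

```text
t 18.35 tcp [0.593  0.0303 0.0545] ctl mm [ 8.8 37.8 54.5] F ctl [2.53 0.69 4.18] open 0.0
tool axes in ctl [[-1.0, 0.025, -0.01], [0.01, -0.008, -1.0], [-0.025, -1.0, 0.008]]
[-0.1492  0.7025  0.0753  1.8209 -0.0791  0.5957 -1.3735] [-0.0009  0.0057  0.0006 -0.0015  0.0003  0.0144  0.0006] [  0.47 -49.47   2.11 -10.54   0.18   0.76   0.  ]
```

View pics/mz_d.png

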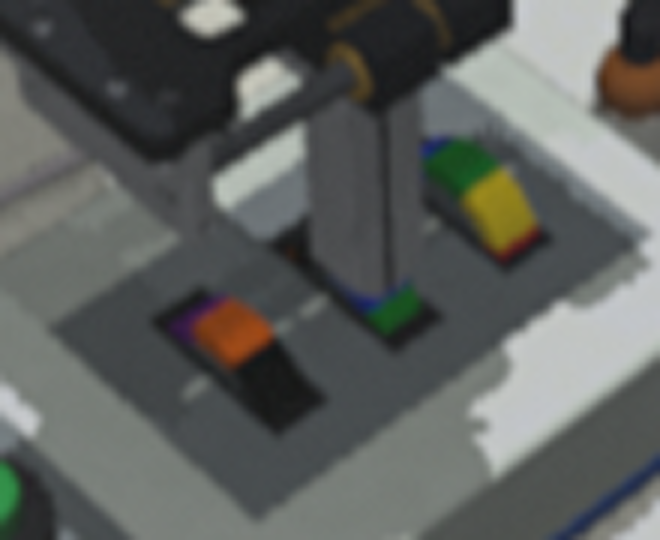

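Call:
arm_command --series '[[[0.01,0.008,0,0,0,0,-1],[0.01,0.008,0,0,0,0,-1],[0.01,0.006,0,0,0,0,-1]]]'

```text
t: 18.73
tcp_pos: [0.5927, 0.0302, 0.0529]
tcp_rot: [-1.562, 0.039, -2.916]
wrist_force: [2.1, 1.8, 13.0]
opening: 0.0004
```

```bash
python3 -c "
from h import *
st([-.010,.04,.059])
"
```

```text
t 18.73 tcp [0.5927 0.0302 0.0529] ctl mm [ 8.4 37.7 52.9] F ctl [ 2.4   1.23 13.04] open 0.0
tool axes in ctl [[-0.999, 0.038, -0.01], [0.01, -0.009, -1.0], [-0.039, -0.999, 0.008]]
shift units [ 0.073 -0.027 -0.008]
```

Call:
arm_command --series '[[[0.01,0.0,0,0,0,-0.03,-1],[0.01,0.002,0,0,0,-0.02,-1]]]'

```text
t: 18.98
tcp_pos: [0.5904, 0.0296, 0.0543]
tcp_rot: [-1.562, 0.004, -2.917]
wrist_force: [2.3, -0.5, 5.9]
opening: 0.0003
```

```bash
python3 -c "
from h import *
st([-.010,.04,.059])
"
```

```text
t 18.98 tcp [0.5904 0.0296 0.0543] ctl mm [ 6.  37.8 54.3] F ctl [ 2.12 -1.01  5.89] open 0.0
tool axes in ctl [[-1.0, 0.004, -0.01], [0.01, -0.009, -1.0], [-0.004, -1.0, 0.009]]
shift units [ 0.064 -0.019 -0.008]
```

Call:
arm_command --series '[[[0.01,0.006,0,0,0,-0.012,-1],[0.01,0.005,0,0,0,-0.012,-1],[0.01,0.004,0,0,0,-0.012,-1]]]'

```text
t: 19.35
tcp_pos: [0.5881, 0.0291, 0.0535]
tcp_rot: [-1.561, -0.015, -2.916]
wrist_force: [2.9, 2.2, 8.7]
opening: 0.0005
```

```bash
python3 -c "
from h import *
st([-.010,.04,.059])
"
```

```text
t 19.35 tcp [0.5881 0.0291 0.0535] ctl mm [ 3.7 37.7 53.5] F ctl [3.28 1.46 8.71] open 0.0
tool axes in ctl [[-1.0, -0.015, -0.01], [0.01, -0.009, -1.0], [0.015, -1.0, 0.009]]
shift units [ 0.055 -0.021 -0.008]
```

Call:
arm_command --series '[[[0.016,0.004,0,0,0,-0.004,-1],[0.016,0.004,0,0,0,-0.004,-1],[0.016,0.003,0,0,0,-0.004,-1]]]'

```text
t: 19.73
tcp_pos: [0.582, 0.0276, 0.0539]
tcp_rot: [-1.561, -0.013, -2.916]
wrist_force: [3.1, 2.2, 7.2]
opening: 0.0002
```

```bash
python3 -c "
from h import *
st([-.010,.04,.059])
"
```

```text
t 19.73 tcp [0.582  0.0276 0.0539] ctl mm [-2.6 37.7 53.9] F ctl [3.55 1.44 7.17] open 0.0
tool axes in ctl [[-1.0, -0.013, -0.009], [0.009, -0.01, -1.0], [0.013, -1.0, 0.01]]
shift units [ 0.03  -0.02  -0.009]
```

Call:
arm_command --series '[[[0.016,0.006,0,0,0,-0.003,-1],[0.016,0.005,0,0,0,-0.003,-1],[0.016,0.005,0,0,0,-0.003,-1],[0.016,0.005,0,0,0,-0.003,-1]]]'

```text
t: 20.23
tcp_pos: [0.5732, 0.0255, 0.0531]
tcp_rot: [-1.56, -0.008, -2.915]
wrist_force: [1.0, 0.9, 8.4]
opening: 0.0007
```

```bash
python3 -c "
from h import *
st([-.010,.04,.059])
"; python3 meas.py scene e|tail -2
```

```text
t 20.23 tcp [0.5732 0.0255 0.0531] ctl mm [-11.6  37.7  53.1] F ctl [1.21 0.65 8.45] open 0.001
tool axes in ctl [[-1.0, -0.008, -0.009], [0.009, -0.011, -1.0], [0.008, -1.0, 0.011]]
shift units [-0.006 -0.024 -0.009]
M -70:((67), (68), (70)) -60:((73), (75), (77)) -50:((75), (76), (78)) -40:((74), (76), (78)) -30:((73), (75), (76)) -20:((68), (69), (70)) -10:((65), (66), (68)) 0:((62), (68), (66)) 10:((34), (83), (41)) 20:((29), (86), (37)) 30:((29), (87), (36)) 40:((39), (87), (35)) 50:((135), (123), (30)) 60:((132), (118), (28)) 70:((56), (51), (31))
R -70:((32), (30), (36)) -60:((31), (33), (34)) -50:((32), (33), (35)) -40:((35), (32), (40)) -30:((49), (32), (60)) -20:((86), (41), (69)) -10:((133), (64), (32)) 0:((145), (69), (25)) 10:((151), (71), (24)) 20:((149), (70), (25)) 30:((39), (30), (26)) 40:((26), (26), (26)) 50:((25), (26), (26)) 60:((26), (27), (26)) 70:((29), (29), (29))
```

View pics/mz_e.png

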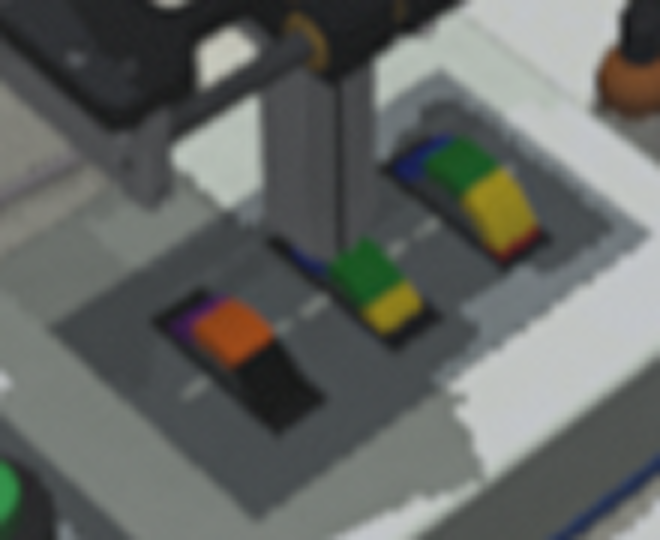

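Call:
arm_command --series '[[[0,-0.025,0,0,0,0,-1],[-0.05,0,-0.008,0,0,0,-1],[-0.045,0,0,0,0,0,-1],[0,0,0,0,0,0,-1]]]'

```text
t: 20.78
tcp_pos: [0.5929, 0.0323, 0.0569]
tcp_rot: [-1.56, -0.017, -2.916]
wrist_force: [-0.9, -0.0, -0.1]
opening: 0.0006
```

```bash
python3 -c "
from h import *
st([.011,.04,.054])
"
```

```text
t 20.77 tcp [0.5929 0.0323 0.0569] ctl mm [ 9.1 39.8 56.9] F ctl [-0.88  0.17 -0.07] open 0.001
tool axes in ctl [[-1.0, -0.017, -0.009], [0.009, -0.01, -1.0], [0.017, -1.0, 0.01]]
shift units [-0.008  0.011 -0.001]
```

Call:
arm_command --series '[[[-0.01,0,0,0,0,0,-1],[0,0.008,0,0,0,0,-1],[0.002,0.007,0,0,0,0,-1],[0.01,0.005,0,0,0,0,-1]]]'

```text
t: 21.28
tcp_pos: [0.5952, 0.0328, 0.0531]
tcp_rot: [-1.56, -0.012, -2.916]
wrist_force: [3.2, 1.9, 8.9]
opening: 0.0007
```

```bash
python3 -c "
from h import *
st([.011,.04,.054])
"
```

```text
t 21.27 tcp [0.5952 0.0328 0.0531] ctl mm [11.5 39.8 53.1] F ctl [3.52 1.15 8.91] open 0.001
tool axes in ctl [[-1.0, -0.012, -0.009], [0.009, -0.011, -1.0], [0.012, -1.0, 0.011]]
shift units [ 0.002 -0.004 -0.001]
```

Call:
arm_command --series '[[[0.016,0.005,0,0,0,-0.004,-1],[0.016,0.005,0,0,0,-0.004,-1],[0.016,0.004,0,0,0,-0.004,-1],[0.016,0.004,0,0,0,-0.004,-1],[0.016,0.004,0,0,0,-0.004,-1]]]'

```text
t: 21.9
tcp_pos: [0.588, 0.0311, 0.0539]
tcp_rot: [-1.559, -0.001, -2.915]
wrist_force: [2.3, 1.1, 6.9]
opening: 0.0004
```

```bash
python3 -c "
from h import *
st([.011,.04,.054])
"
```

```text
t 21.9 tcp [0.588  0.0311 0.0539] ctl mm [ 4.1 39.7 53.9] F ctl [2.48 0.56 6.89] open 0.0
tool axes in ctl [[-1.0, -0.001, -0.008], [0.008, -0.012, -1.0], [0.001, -1.0, 0.012]]
shift units [-0.028 -0.    -0.001]
```

Call:
arm_command --series '[[[0.016,0.007,0,0,0,-0.006,-1],[0.016,0.006,0,0,0,-0.006,-1],[0.016,0.005,0,0,0,-0.006,-1],[0.016,0.005,0,0,0,-0.006,-1],[0.016,0.005,0,0,0,-0.006,-1]]]'

```text
t: 22.52
tcp_pos: [0.578, 0.0287, 0.0536]
tcp_rot: [-1.558, -0.004, -2.915]
wrist_force: [2.1, 1.4, 8.1]
opening: 0.0002
```

```bash
python3 -c "
from h import *
st([.011,.04,.054])
"
```

```text
t 22.52 tcp [0.578  0.0287 0.0536] ctl mm [-6.2 39.8 53.6] F ctl [2.34 0.92 8.11] open 0.0
tool axes in ctl [[-1.0, -0.004, -0.008], [0.008, -0.013, -1.0], [0.004, -1.0, 0.013]]
shift units [-0.069 -0.002 -0.001]
```

Call:
arm_command --series '[[[0.016,0.006,0,0,0,-0.004,-1],[0.016,0.005,0,0,0,-0.004,-1]]]'

```text
t: 22.78
tcp_pos: [0.5733, 0.0276, 0.0532]
tcp_rot: [-1.557, -0.003, -2.914]
wrist_force: [2.0, 1.8, 9.9]
opening: 0.0007
```

```bash
python3 -c "
from h import *
st([.011,.04,.054])
"
```

```text
t 22.77 tcp [0.5733 0.0276 0.0532] ctl mm [-11.   39.8  53.2] F ctl [2.41 1.32 9.87] open 0.001
tool axes in ctl [[-1.0, -0.003, -0.008], [0.008, -0.014, -1.0], [0.003, -1.0, 0.014]]
shift units [-0.088 -0.004 -0.002]
```

Now I'll lift and back off to look.

Call:
arm_command --series '[[[0,-0.03,0,0,0,0,-1],[0.06,-0.02,0,0,0,0,-1],[0.05,0,0,0,0,0,-1],[0,0,0,0,0,0,-1]]]'

```text
t: 23.28
tcp_pos: [0.54, 0.02, 0.0646]
tcp_rot: [-1.558, -0.013, -2.915]
wrist_force: [0.5, -0.3, -0.6]
opening: 0.0008
```

```bash
cat > ang.py <<'E'
import sys
from h import *
HUE={"W":None,"R":0,"Y":30,"G":65,"B":115,"K":None,"O":10,"V":140}
names="WRYGBKOV"
def cls(px):
    h,s,v=cv2.cvtColor(px,cv2.COLOR_RGB2HSV).astype(int).transpose(2,0,1)
    out=np.full(h.shape,'.')
    col=(s>110)&(v>45)
    for n,(a,b) in dict(O=(4,16),Y=(20,38),G=(48,85),B=(100,124),V=(128,160)).items(): out[col&(h>=a)&(h<b)]=n
    out[col&((h<4)|(h>172))]='R'
    out[(s<70)&(v<50)]='K'
    return out
DZ={"L":-.001,"M":-.0045,"R":-.004}
def run(n,d=None):
    d=d or snapshot(n)
    for w in "LMR":
        s=unwrap(d,w,DZ[w]); m=s[2:-2].mean(0).astype(np.uint8)[None]
        c=cls(m)[0]; seq=[];i=0
        while i<141:
            j=i
            while j+1<141 and c[j+1]==c[i]: j+=1
            if j-i>4: seq.append(f"{c[i]}[{i-70},{j-70}]")
            i=j+1
        print(n,w," ".join(seq))
if __name__=="__main__":
    for n in sys.argv[1:]: run(n)
E
python3 ang.py scene top; python3 meas.py scene f|head -1
```

```text
scene L B[-70,-27] G[-22,16] Y[20,63]
scene M .[-70,-44] G[-43,-29] Y[-23,20] R[27,64]
scene R V[-70,-31] O[-22,23] K[26,70]
top L K[-70,-6] G[-2,17] Y[21,70]
top M K[-70,4] .[5,70]
top R .[-70,70]
t 23.43 tcp [0.5421 0.0205 0.0647] ctl mm [-43.   40.1  64.7] F ctl [ 0.74 -0.01  0.22] open 0.0
```

View pics/mz_f.png

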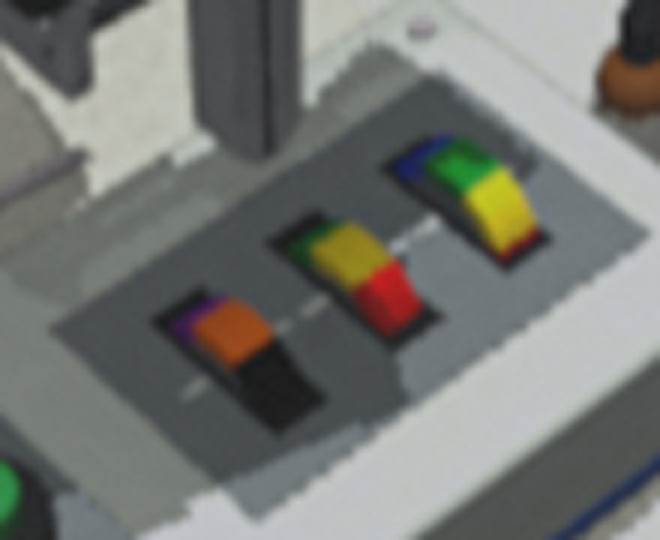

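Call:
arm_command --series '[[[-0.045,-0.012,-0.084,0,0,0,-1],[-0.045,0,-0.084,0,0,0,-1],[-0.03,0,0,0,0,0.012,-1],[0,0,0,0,0,0,-1]]]'

```text
t: 23.92
tcp_pos: [0.564, 0.0681, 0.0662]
tcp_rot: [-1.556, -0.001, -2.916]
wrist_force: [-0.5, -0.1, 0.2]
opening: 0.0006
```

```bash
python3 -c "
from h import *
st([-.009,.082,.061])
"
```

```text
t 23.93 tcp [0.564  0.0681 0.0662] ctl mm [-10.6  81.3  66.2] F ctl [-0.47  0.03  0.15] open 0.001
tool axes in ctl [[-1.0, -0.001, -0.009], [0.009, -0.014, -1.0], [0.001, -1.0, 0.014]]
shift units [-0.007  0.021 -0.003]
```

Call:
arm_command --series '[[[0,0.018,0,0,0,0,-1],[0,0.006,0,0,0,0,-1],[0,0.004,0,0,0,0,-1]]]'

```text
t: 24.3
tcp_pos: [0.5637, 0.0657, 0.0588]
tcp_rot: [-1.556, -0.001, -2.919]
wrist_force: [1.1, 1.2, 3.0]
opening: 0.0004
```

Call:
arm_command --series '[[[0,0.006,0,0,0,0,-1]]]'

```text
t: 24.42
tcp_pos: [0.5637, 0.0657, 0.0577]
tcp_rot: [-1.556, -0.001, -2.919]
wrist_force: [-1.9, 1.6, 8.9]
opening: 0.0004
```

Call:
arm_command --series '[[[-0.01,0.003,0,0,0,0,-1],[-0.01,0.003,0,0,0,0,-1],[-0.01,0.003,0,0,0,0,-1],[-0.01,0.003,0,0,0,0,-1]]]'

```text
t: 24.92
tcp_pos: [0.5697, 0.0673, 0.058]
tcp_rot: [-1.558, -0.007, -2.92]
wrist_force: [-3.1, 1.0, 9.7]
opening: 0.0005
```

```bash
python3 -c "
from h import *
print(loc([.5637,.0657,.0577]))
st([-.009,.082,.061])
"
```

```text
[-0.01150947  0.07905272  0.0577    ]
t 24.93 tcp [0.5697 0.0673 0.058 ] ctl mm [-5.3 79.2 58. ] F ctl [-2.79  1.71  9.71] open 0.001
tool axes in ctl [[-1.0, -0.007, -0.013], [0.013, -0.013, -1.0], [0.007, -1.0, 0.013]]
shift units [ 0.015 -0.012 -0.011]
```

Call:
arm_command --series '[[[-0.01,0.0025,0,0,0,0.003,-1],[-0.01,0.0025,0,0,0,0.003,-1],[-0.01,0.0025,0,0,0,0.003,-1],[-0.01,0.0025,0,0,0,0.003,-1],[-0.01,0.0025,0,0,0,0.003,-1]]]'

```text
t: 25.55
tcp_pos: [0.5783, 0.0694, 0.0584]
tcp_rot: [-1.559, -0.001, -2.92]
wrist_force: [-2.9, 0.3, 7.1]
opening: 0.0004
```

```bash
python3 -c "
from h import *
st([.009,.082,.061])
"
```

```text
t 25.55 tcp [0.5783 0.0694 0.0584] ctl mm [ 3.6 79.2 58.4] F ctl [-2.73  0.93  7.07] open 0.0
tool axes in ctl [[-1.0, -0.001, -0.014], [0.014, -0.012, -1.0], [0.001, -1.0, 0.012]]
shift units [-0.022 -0.011 -0.011]
```

Call:
arm_command --series '[[[-0.01,0.004,0,0,0,0.001,-1],[-0.01,0.003,0,0,0,0.001,-1]]]'

```text
t: 25.8
tcp_pos: [0.5818, 0.0702, 0.0582]
tcp_rot: [-1.56, -0.001, -2.921]
wrist_force: [-2.2, -0.0, 7.8]
opening: 0.0006
```

```bash
python3 -c "
from h import *
st([.009,.082,.061])
"
```

```text
t 25.8 tcp [0.5818 0.0702 0.0582] ctl mm [ 7.1 79.2 58.2] F ctl [-2.19  0.5   7.8 ] open 0.001
tool axes in ctl [[-1.0, -0.002, -0.014], [0.014, -0.011, -1.0], [0.001, -1.0, 0.011]]
shift units [-0.007 -0.012 -0.011]
```

Call:
arm_command --series '[[[0,-0.03,0,0,0,0,-1],[0.08,-0.02,0,0,0,0,-1],[0.08,0,0,0,0,0,-1],[0,0,0,0,0,0,-1]]]'

```text
t: 26.3
tcp_pos: [0.5423, 0.0604, 0.0718]
tcp_rot: [-1.559, -0.0, -2.921]
wrist_force: [1.0, 0.3, -0.1]
opening: 0.0008
```

```bash
python3 ang.py scene top; python3 meas.py scene g|head -1;python3 meas.py top gt|head -1
```

```text
scene L K[-70,-36] B[-31,19] G[21,61] Y[64,70]
scene M .[-70,-42] G[-41,-29] Y[-23,20] R[27,63]
scene R V[-70,-65] .[-64,-51] V[-50,-31] O[-22,23] K[25,70]
top L .[-70,70]
top M .[-70,70]
top R .[-70,70]
t 26.45 tcp [0.5447 0.0611 0.0718] ctl mm [-31.1  79.   71.8] F ctl [-0.1   0.95 -0.59] open 0.0
t 26.5 tcp [0.5446 0.0612 0.0717] ctl mm [-31.1  79.1  71.7] F ctl [ 0.32 -0.04  0.36] open 0.0
```

View pics/mz_g.png

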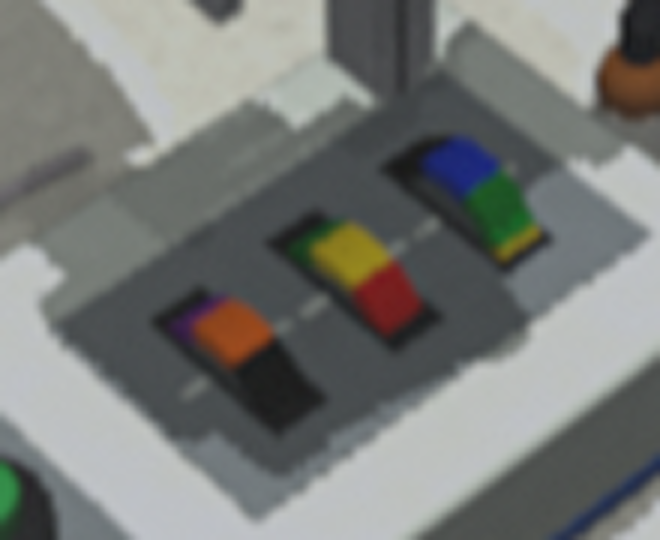

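View pics/mz_gt.png

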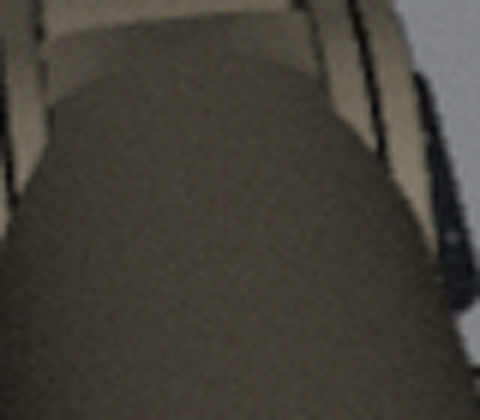

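Call:
arm_command --series '[[[0,-0.2,0,0,0,0,-1],[0.05,0,0.24,0,0,0,-1],[0.05,0,0.24,0,0,0,-1],[0.05,0,0.24,0,0,0,-1],[0.05,0,0.24,0,0,0,-1],[0.05,0,0.24,0,0,0,-1],[0,0,0,0,0,0,-1]]]'

```text
t: 27.38
tcp_pos: [0.5584, -0.252, 0.126]
tcp_rot: [-1.555, 0.008, -2.913]
wrist_force: [0.0, -0.0, -0.7]
opening: 0.0003
```

```bash
python3 ang.py scene top; python3 meas.py scene h|head -1;python3 meas.py top ht|head -1
```

```text
scene L K[-70,-39] B[-34,19] G[22,61] Y[64,70]
scene M .[-70,-49] G[-48,-28] .[-27,-22] Y[-21,21] R[27,64]
scene R V[-70,-30] O[-22,4] .[5,18] K[25,70]
top L K[-70,-63] .[-50,-45] .[-43,-28] B[-27,19] G[22,57] .[58,70]
top M .[-66,-56] G[-55,-27] Y[-23,19] R[27,60] .[61,70]
top R .[-70,-62] V[-61,-28] O[-24,-18] .[-17,9] O[10,21] .[22,40] K[41,46] K[59,70]
t 27.52 tcp [ 0.5597 -0.2429  0.1257] ctl mm [ -87.2 -220.1  125.7] F ctl [ 0.23  0.51 -0.68] open 0.0
t 27.57 tcp [ 0.5598 -0.2419  0.1258] ctl mm [ -86.9 -219.2  125.8] F ctl [1.12 0.38 0.65] open 0.0
```

View pics/mz_ht.png

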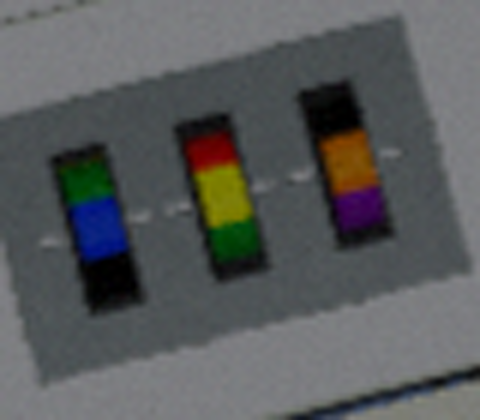

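View pics/un_ht.png

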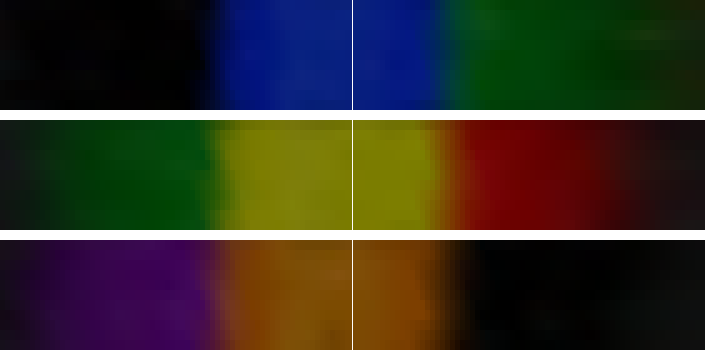

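```bash
cat > fine.py <<'E'
from h import *
from init import edge
import sys
def half(s,lo,hi,ch):
    m=s[2:-2].astype(float).mean(0); ph=np.arange(-70,71); k=(ph>=lo)&(ph<=hi)
    v=m@np.array(ch,float); v=v[k];p=ph[k]; a=v[:6].mean();b=v[-6:].mean(); t=(a+b)/2; sg=np.sign(b-a)
    i=np.where((sg*(v[:-1]-t)<0)&(sg*(v[1:]-t)>=0))[0]
    return float(np.mean([p[j]+(t-v[j])/(v[j+1]-v[j]) for j in i]))
def marks(d):
    xs=np.arange(.010,-.0101,-.00025); out=[]
    for y0 in(.1005,.0635,.0585,.0215,.0165,-.0205):
        ys=np.arange(y0-.002,y0+.0021,.0005)
        Y,X=np.meshgrid(ys,xs);P=np.stack([X,Y,np.full_like(X,.065)],-1).reshape(-1,3)
        u=proj(d,P@Rc().T+[*C,0]).astype(np.float32)
        g=cv2.remap(d["pixels"],u[:,0].reshape(X.shape),u[:,1].reshape(X.shape),cv2.INTER_CUBIC).min(2).astype(float).mean(1)
        g-=np.percentile(g,60); g[g<.3*g.max()]=0
        j=g.argmax(); k=np.abs(np.arange(len(xs))-j)<10
        out.append((round(1000*(g*xs)[k].sum()/g[k].sum(),2),round(g.max())))
    return out
if __name__=="__main__":
  for n in("top","scene"):
    D=[snapshot(n) for _ in range(3)]; d=D[0]; d["pixels"]=np.mean([q["pixels"] for q in D],0).astype(np.uint8)
    print(n,"marks x mm",marks(d))
    for w,dz,c1,c2 in(("L",-1,[0,0,1],[0,1,-1]),("M",-4.5,[1,0,0],[0,1,0]),("R",-4,[0,1,-1],[1,1,0])):
        for z in(dz-1,dz,dz+1):
            s=unwrap(d,w,z/1000); a,b=half(s,-40,-8,c1),half(s,8,38,c2); print(n,w,z,round(a,1),round(b,1),"centre",round((a+b)/2,1),"width",round(b-a,1))
E
python3 fine.py
```

```text
top marks x mm [(np.float64(0.21), 27), (np.float64(0.26), 12), (np.float64(-0.09), 17), (np.float64(-0.25), 10), (np.float64(0.49), 13), (np.float64(-0.51), 17)]
top L -2 -26.5 19.3 centre -3.6 width 45.7
top L -1 -26.7 18.9 centre -3.9 width 45.7
top L 0 -27.0 18.6 centre -4.2 width 45.6
top M -5.5 -24.6 21.4 centre -1.6 width 46.0
top M -4.5 -24.9 21.1 centre -1.9 width 46.0
top M -3.5 -25.2 20.7 centre -2.2 width 45.9
top R -5 -24.7 20.1 centre -2.3 width 44.9
top R -4 -25.0 19.8 centre -2.6 width 44.8
top R -3 -25.3 19.5 centre -2.9 width 44.8
scene marks x mm [(np.float64(1.34), 16), (np.float64(0.52), 12), (np.float64(0.4), 38), (np.float64(0.41), 11), (np.float64(0.03), 28), (np.float64(1.12), 10)]
scene L -2 -27.4 17.9 centre -4.7 width 45.2
scene L -1 -25.6 19.1 centre -3.3 width 44.8
scene L 0 -23.7 20.4 centre -1.7 width 44.0
scene M -5.5 -25.1 21.6 centre -1.8 width 46.8
scene M -4.5 -23.1 22.9 centre -0.1 width 46.1
scene M -3.5 -21.0 24.3 centre 1.6 width 45.3
scene R -5 -25.3 19.4 centre -2.9 width 44.8
scene R -4 -23.1 20.8 centre -1.2 width 43.9
scene R -3 -20.7 22.1 centre 0.7 width 42.9
```

```bash
python3 -c "
from h import *
st([-.002,.081,.070])
"
```

```text
t 27.88 tcp [ 0.5596 -0.243   0.1262] ctl mm [ -87.3 -220.2  126.2] F ctl [ 0.59 -0.75  0.5 ] open 0.0
tool axes in ctl [[-1.0, 0.009, 0.005], [-0.005, -0.011, -1.0], [-0.009, -1.0, 0.011]]
shift units [-0.345  0.214 -1.206]
```

Call:
arm_command --series '[[[-0.06,0,-0.21,0,0,0,-1],[-0.06,0,-0.21,0,0,0,-1],[-0.06,0.02,-0.21,0,0,0,-1],[-0.06,0.04,-0.21,0,0,0,-1],[-0.05,0.06,-0.2,0,0,0,-1],[-0.03,0.06,-0.08,0,0,0,-1],[0,0,0,0,0,0,-1],[0,0,0,0,0,0,-1]]]'

```text
t: 28.88
tcp_pos: [0.574, 0.0565, 0.0787]
tcp_rot: [-1.556, 0.014, -2.9]
wrist_force: [0.4, 0.5, 0.3]
opening: 0.0005
```

```bash
python3 -c "
from h import *
st([-.002,.081,.064])
"
```

```text
t 28.88 tcp [0.574  0.0565 0.0787] ctl mm [-3.6 67.8 78.7] F ctl [0.51 0.36 0.3 ] open 0.001
tool axes in ctl [[-1.0, 0.014, 0.006], [-0.006, -0.014, -1.0], [-0.014, -1.0, 0.014]]
shift units [-0.006  0.058 -0.054]
```

Call:
arm_command --series '[[[-0.004,0.03,-0.052,0,0,-0.01,-1],[0,0.024,0,0,0,0,-1],[0,0,0,0,0,0,-1]]]'

```text
t: 29.25
tcp_pos: [0.5728, 0.0666, 0.0653]
tcp_rot: [-1.555, 0.007, -2.905]
wrist_force: [-0.5, 0.2, -1.0]
opening: 0.0004
```

```bash
python3 -c "
from h import *
st([-.002,.081,.060])
"
```

```text
t 29.25 tcp [0.5728 0.0666 0.0653] ctl mm [-2.5 77.8 65.3] F ctl [-0.49  0.31 -0.96] open 0.0
tool axes in ctl [[-1.0, 0.007, 0.001], [-0.001, -0.016, -1.0], [-0.007, -1.0, 0.016]]
shift units [-0.002  0.021 -0.013]
```

Call:
arm_command --series '[[[0,0.016,-0.01,0,0,0,-1],[0,0.006,0,0,0,0,-1],[0,0.006,0,0,0,0,-1],[0,0.005,0,0,0,0,-1]]]'

```text
t: 29.75
tcp_pos: [0.5725, 0.0683, 0.058]
tcp_rot: [-1.555, 0.008, -2.907]
wrist_force: [-3.2, 0.7, 8.5]
opening: 0.0003
```

```bash
python3 -c "
from h import *
st([-.002,.081,.060])
"
```

```text
t 29.75 tcp [0.5725 0.0683 0.058 ] ctl mm [-2.4 79.6 58. ] F ctl [-2.94  1.45  8.51] open 0.0
tool axes in ctl [[-1.0, 0.008, -0.0], [0.0, -0.016, -1.0], [-0.008, -1.0, 0.016]]
shift units [-0.002 -0.008 -0.006]
```

Good preload. Now a 1.6 mm stroke: one full row.

Call:
arm_command --series '[[[-0.008,0.003,0,0,0,0,-1]]]'

```text
t: 29.88
tcp_pos: [0.5741, 0.0687, 0.0581]
tcp_rot: [-1.555, 0.007, -2.907]
wrist_force: [-2.7, 0.9, 10.5]
opening: 0.0002
```

```bash
python3 -c "
from h import *
st([-.002,.081,.060])
"
```

```text
t 29.88 tcp [0.5741 0.0687 0.0581] ctl mm [-0.7 79.5 58.1] F ctl [-2.36  1.51 10.51] open 0.0
tool axes in ctl [[-1.0, 0.007, -0.0], [0.0, -0.016, -1.0], [-0.007, -1.0, 0.016]]
shift units [ 0.005 -0.008 -0.006]
```

Call:
arm_command --series '[[[0,-0.04,0,0,0,0,-1],[0.04,-0.16,0.1,0,0,0,-1],[0.05,0,0.24,0,0,0,-1],[0.05,0,0.24,0,0,0,-1],[0.05,0,0.24,0,0,0,-1],[0.05,0,0.24,0,0,0,-1],[0.05,0,0.2,0,0,0,-1],[0,0,0,0,0,0,-1]]]'

```text
t: 30.88
tcp_pos: [0.58, -0.2638, 0.1175]
tcp_rot: [-1.55, 0.014, -2.903]
wrist_force: [-0.3, 0.5, 1.0]
opening: 0.0007
```

```bash
python3 fine.py; python3 meas.py top it|head -1; python3 -c "
from h import *
st([0,-.09,.1])"
```

```text
top marks x mm [(np.float64(0.18), 26), (np.float64(0.27), 12), (np.float64(-0.08), 17), (np.float64(-0.11), 9), (np.float64(0.54), 13), (np.float64(-0.51), 16)]
top L -2 -22.3 23.5 centre 0.6 width 45.8
top L -1 -22.6 23.1 centre 0.3 width 45.7
top L 0 -22.9 22.8 centre -0.0 width 45.7
top M -5.5 -24.8 21.4 centre -1.7 width 46.2
top M -4.5 -25.1 21.1 centre -2.0 width 46.1
top M -3.5 -25.3 20.7 centre -2.3 width 46.0
top R -5 -24.6 20.0 centre -2.3 width 44.7
top R -4 -24.9 19.7 centre -2.6 width 44.6
top R -3 -25.2 19.4 centre -2.9 width 44.6
scene marks x mm [(np.float64(1.33), 16), (np.float64(0.46), 12), (np.float64(0.41), 37), (np.float64(0.44), 11), (np.float64(0.02), 28), (np.float64(1.18), 11)]
scene L -2 -25.0 21.9 centre -1.5 width 46.9
scene L -1 -23.2 23.2 centre -0.0 width 46.4
scene L 0 -21.2 24.5 centre 1.7 width 45.7
scene M -5.5 -25.2 21.6 centre -1.8 width 46.8
scene M -4.5 -23.1 22.9 centre -0.1 width 46.1
scene M -3.5 -21.0 24.3 centre 1.6 width 45.3
scene R -5 -25.4 19.4 centre -3.0 width 44.8
scene R -4 -23.2 20.8 centre -1.2 width 44.0
scene R -3 -20.8 22.1 centre 0.7 width 42.9
t 31.23 tcp [ 0.582  -0.2545  0.1171] ctl mm [ -68.2 -236.7  117.1] F ctl [0.25 0.   0.43] open 0.0
t 31.23 tcp [ 0.582  -0.2545  0.1171] ctl mm [ -68.2 -236.7  117.1] F ctl [0.25 0.   0.43] open 0.0
tool axes in ctl [[-1.0, 0.015, 0.015], [-0.015, -0.015, -1.0], [-0.015, -1.0, 0.016]]
shift units [-0.281  0.064 -0.584]
```

View pics/mz_it.png

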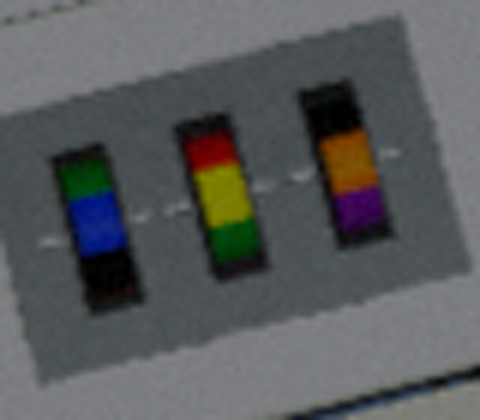

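```bash
python3 -c "
from h import *
a=snapshot('top');b=snapshot('scene')
for z in (.075,.08,.085,.09,.095): print(z,(1000*loc(ray(a,[401.63,234.25],z)[0])).round(1),(1000*loc(ray(b,[234.45,292.56],z)[0])).round(1))
st([0,-.09,.09])"
```

```text
0.075 [  0.5 -91.9  75. ] [ -4.6 -85.9  75. ]
0.08 [ -0.1 -90.8  80. ] [ -1.3 -87.8  80. ]
0.085 [ -0.6 -89.7  85. ] [  2.  -89.7  85. ]
0.09 [ -1.2 -88.6  90. ] [  5.3 -91.5  90. ]
0.095 [ -1.8 -87.5  95. ] [  8.6 -93.4  95. ]
t 31.32 tcp [ 0.5819 -0.2553  0.1172] ctl mm [ -68.5 -237.4  117.2] F ctl [-0.26 -0.15 -0.53] open 0.001
tool axes in ctl [[-1.0, 0.015, 0.014], [-0.014, -0.016, -1.0], [-0.015, -1.0, 0.016]]
shift units [-0.281  0.103 -0.587]
```

Call:
arm_command --series '[[[-0.07,0.0,-0.147,0,0,0,-1],[-0.07,0.03,-0.147,0,0,0,-1],[-0.07,0.04,-0.147,0,0,0,-1],[-0.06,0.05,-0.13,0,0,-0.01,-1],[0,0,0,0,0,0,-1],[0,0,0,0,0,0,-1]]]'

```text
t: 32.08
tcp_pos: [0.6144, -0.095, 0.0856]
tcp_rot: [-1.553, 0.008, -2.89]
wrist_force: [0.3, -1.1, 0.1]
opening: 0.0005
```

```bash
python3 -c "
from h import *
st([0,-.09,.067])"
```

```text
t 32.08 tcp [ 0.6144 -0.095   0.0856] ctl mm [  0.4 -89.1  85.6] F ctl [-0.01 -1.14  0.14] open 0.001
tool axes in ctl [[-1.0, 0.008, 0.016], [-0.016, -0.018, -1.0], [-0.008, -1.0, 0.018]]
shift units [0.002 0.074 0.002]
```

Call:
arm_command --series '[[[0,0.03,0,0,0,0,-1],[0,0.03,0,0,0,0,-1],[0,0.006,0,0,0,0,-1],[0,0,0,0,0,0,-1]]]'

```text
t: 32.58
tcp_pos: [0.614, -0.0999, 0.0685]
tcp_rot: [-1.551, 0.008, -2.896]
wrist_force: [-0.8, -0.6, -0.3]
opening: 0.0004
```

```bash
python3 -c "
from h import *
st([0,-.09,.057])
d=snapshot('scene')
cv2.imwrite('pics/btn.png',cv2.resize(d['pixels'][220:340,180:300,::-1],None,fx=5,fy=5,interpolation=cv2.INTER_CUBIC))"
```

```text
t 32.58 tcp [ 0.614  -0.0999  0.0685] ctl mm [ -1.1 -93.7  68.5] F ctl [-0.97 -0.42 -0.33] open 0.0
tool axes in ctl [[-1.0, 0.008, 0.011], [-0.011, -0.02, -1.0], [-0.008, -1.0, 0.02]]
shift units [-0.004  0.046 -0.016]
```

View pics/btn.png

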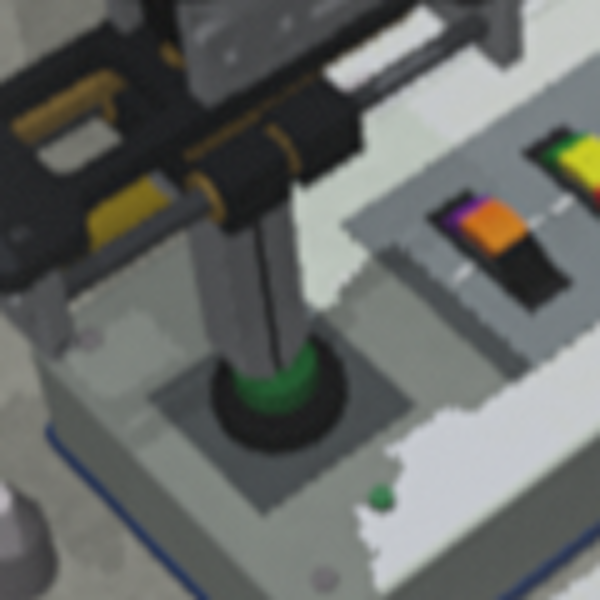

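Call:
arm_command --series '[[[-0.004,0.004,-0.015,0,0,0,-1],[0,0.008,0,0,0,0,-1],[0,0.008,0,0,0,0,-1],[0,0.008,0,0,0,0,-1]]]'

```text
t: 33.12
tcp_pos: [0.6146, -0.0959, 0.0619]
tcp_rot: [-1.55, 0.009, -2.895]
wrist_force: [-0.2, -0.1, 3.3]
opening: 0.0001
```

```bash
python3 -c "
from h import *
st([0,-.09,.057])"
```

```text
t 33.12 tcp [ 0.6146 -0.0959  0.0619] ctl mm [  0.3 -89.9  61.9] F ctl [-0.19 -0.06  3.31] open 0.0
tool axes in ctl [[-1.0, 0.009, 0.011], [-0.011, -0.02, -1.0], [-0.009, -1.0, 0.021]]
shift units [ 0.002  0.02  -0.   ]
```

Call:
arm_command --series '[[[0,0.008,0,0,0,0,-1],[0,0.008,0,0,0,0,-1]]]'

```text
t: 33.38
tcp_pos: [0.6146, -0.0959, 0.0583]
tcp_rot: [-1.55, 0.009, -2.895]
wrist_force: [-3.1, 0.4, 12.1]
opening: -0.0002
```

Call:
arm_command --series '[[[0,0.008,0,0,0,0,-1]]]'

```text
t: 33.5
tcp_pos: [0.6147, -0.0959, 0.0581]
tcp_rot: [-1.55, 0.009, -2.895]
wrist_force: [-6.6, 1.1, 22.8]
opening: 0.0003
```

Call:
arm_command --series '[[[0,-0.012,0,0,0,0,-1],[0,-0.03,0,0,0,0,-1],[0,-0.05,0,0,0,0,-1],[0,-0.1,0,0,0,0,-1],[0.05,0,0.2,0,0,0,-1],[0.05,0,0.2,0,0,0,-1],[0.05,0,0.2,0,0,0,-1],[0,0,0,0,0,0,-1],[0,0,0,0,0,0,-1]]]'

```text
t: 34.62
tcp_pos: [0.6169, -0.2518, 0.1133]
tcp_rot: [-1.55, 0.013, -2.891]
wrist_force: [-0.3, -0.1, -0.5]
opening: 0.0006
```

```bash
python3 fine.py|grep -E "marks|L -1|M -4.5|R -4"; python3 -c "
from h import *
st()
for n in('top','scene'):
    d=snapshot(n);cv2.imwrite(f'pics/{n}_end.png',d['pixels'][:,:,::-1])"
```

```text
top marks x mm [(np.float64(0.1), 28), (np.float64(0.26), 12), (np.float64(-0.14), 16), (np.float64(-0.44), 9), (np.float64(0.49), 14), (np.float64(-0.43), 15)]
top L -1 -22.5 23.2 centre 0.3 width 45.8
top M -4.5 -25.0 21.1 centre -2.0 width 46.1
top R -4 -25.0 19.6 centre -2.7 width 44.5
scene marks x mm [(np.float64(1.34), 16), (np.float64(0.39), 12), (np.float64(0.41), 38), (np.float64(0.46), 12), (np.float64(0.04), 28), (np.float64(1.16), 11)]
scene L -1 -23.2 23.2 centre 0.0 width 46.5
scene M -4.5 -23.1 22.9 centre -0.1 width 46.1
scene R -4 -23.1 20.8 centre -1.2 width 43.9
t 34.92 tcp [ 0.617  -0.2513  0.1132] ctl mm [ -33.5 -241.6  113.2] F ctl [ 0.53 -0.49 -0.13] open 0.001
tool axes in ctl [[-1.0, 0.013, 0.017], [-0.017, -0.021, -1.0], [-0.013, -1.0, 0.022]]
```

View pics/top_end.png

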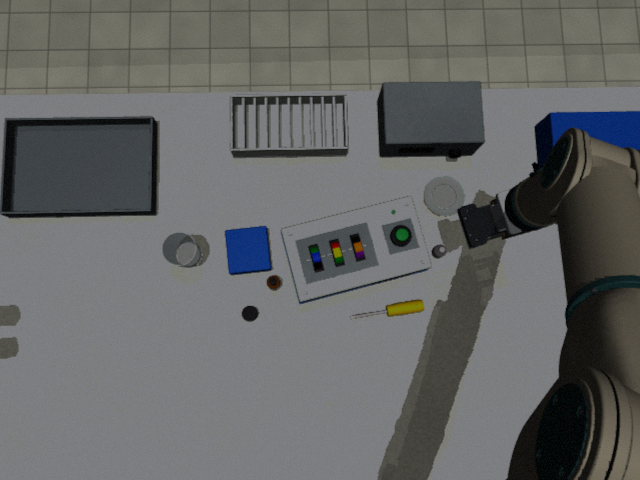

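View pics/scene_end.png

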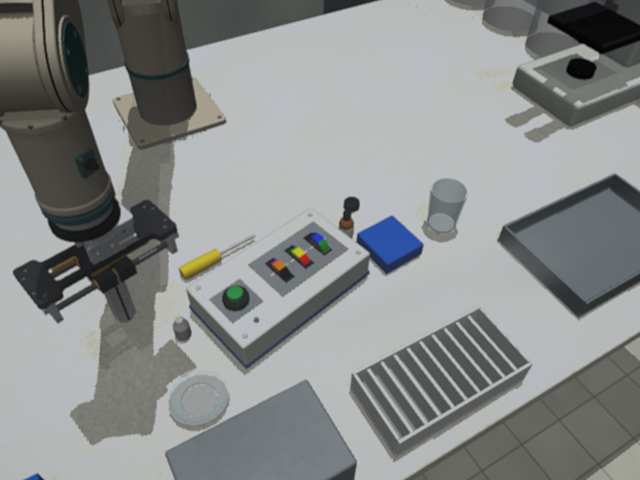

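The final views show blue, yellow and orange on top of the wheels (top view (317,257), (337,251), (359,247)). The button is up again at (401,235), nothing else has moved, and the arm is clear.

```bash
python3 -c "
from cell import close_job
print(close_job())"
```

```text
the job is handed in; nothing more can be done
None
```

I set the three wheels to blue, yellow and orange (code 4‑2‑6), then pressed the green load button fully down once, let it come up, and handed the job in at about 35 s.

**Wheel centring:** in the last camera checks the colour fields sat this far from the index line (0° is perfectly centred, and each field spans 45°):

| Wheel | Top view | Scene view |
|---|---|---|
| Left (blue) | +0.3° | 0.0° |
| Middle (yellow) | −2.0° | −0.1° |
| Right (orange) | −2.7° | −1.2° |

The two views disagree by up to about 2°, because the scene view depends on the estimated wheel heights. I left the small middle and right offsets as they were. The left wheel was about 4° short after its main stroke, so I gave it one extra short stroke before pressing the button.

**Forces:** I drew the wheels with about 7–10 N at most readings. It dropped to about 4 N and then reached 13 N when the first middle stroke stuck. The button bottomed out after about 6 mm; the reading rose to about 23 N against its stop before I released it, more than the press needed.

**Fingertip offset:** contact came with the TCP about 20 mm lower than the description implied, so I found each height by touch. The visible fingertips sit that far behind the reported TCP.

**Rest of the bench:** the final pictures show the button up, the arm clear and nothing else moved.

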